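# Stack the turned bin over the foam offcut

## Task

Put the longer of the two small foam offcuts into the plastic bin that stands on the table. Then take the other bin off its sloping rack, turn it end for end and set it level on top of the first one, so that it stands on the lugs inside the rim instead of nesting and squashing the foam. Let go, and leave the other things on the table as they are.

Things in the scene. Friction and masses are not known exactly. Their poses are not given: they have to be found in the camera images.
- rack: Fixed sloping rack of white sheet steel. Origin on the table under its middle; base plate 90 (x) x 144 mm. Its shelf slopes by 0.5 rad, lower on its -x side (towards the table's middle, the robot's right); its middle is 50 mm above the table. A lip along the lower edge stands 22 mm out of the shelf and keeps the bin there. Nothing stands behind or beside the bin on it.
- rack_bin_centre (a point): Centre (40 mm from underside and from rim) of the grey plastic bin lying in the rack, empty, 0.2 kg. Own axes: x across its width (68 mm), y along its length (130 mm), z out of its mouth (80 mm high). At the start z leans 0.5 rad with the rack, mouth towards the robot's right; +y (front end, with card holder) points to the robot. Grip it across the 68 mm.
- rack_bin_foot (a point): Centre of the underside of the rack bin, same axes. Both bins: the upper 50 mm is a straight collar, 62 x 124 mm inside, walls 3 mm; below it a smaller foot, 30 mm high, 56 x 118 mm outside. Turned end for end, the foot rests on the three lugs in the lower bin's collar, its underside 74 mm above the lower bin's underside, with 3 mm of play all round.
- rack_bin_front (a point): Middle of the outer face of the rack bin's front end, 65 mm from its centre along its +y; same axes. On both bins the front end has a paper card in a holder (40 mm wide, 3 mm proud) outside and two lugs near the corners inside; the plain rear end has one lug in the middle. Gaps in the foot pass the lugs of a bin that faces the same way: it nests.
- table_bin: Second bin, same shape and grey plastic, 0.28 kg, loose, upright on the table. Origin at the centre of its underside; x across its 68 mm width, +y to the end with the card holder (towards the robot), z up. Rim 80 mm up. Lugs: tops 6 mm below the rim, 9 mm long, 8 mm high. Inside floor 3 mm thick, clear room down there 50 mm wide and 94 mm long.
- offcut_centre (a point): Centre of the longer foam offcut, a white rectangular block, 30 mm (its x) x 70 mm (its y) x 30 mm (its z), lying flat on the table at the start, rigid, about 20 g. It fits into the table bin lengthwise.
- small_offcut: The shorter foam offcut, white, 30 x 50 x 28 mm, a bystander; origin at the centre of its underside.
- tape_measure: Tape measure lying flat, 68 x 85 x 34 mm, a bystander; origin at its underside.
- masking_tape: Roll of masking tape lying flat, 105 mm across and 24 mm high, a bystander; origin at the centre of its underside.
- sanding_block: Wooden sanding block, 66 x 112 x 32 mm, a bystander; origin at the centre of its underside.
- primer_can: Grey spray can standing upright, 65 mm across and 170 mm high, a bystander; origin at the centre of its underside.
There are look-alikes about, which are no part of the job. Leave any black or yellow look-alike of the part that bears offcut_centre alone.

How it is judged (in metres and radians):
On the way, in this order (a step that is already met when the one before it is completed fails the run):
1. the longer offcut lies in the table bin and is released (x of offcut_centre in the frame of table_bin between -0.026 and 0.026 m and y of offcut_centre in the frame of table_bin between -0.06 and 0.06 m and z of offcut_centre in the frame of table_bin between 0 and 0.055 m and contact force between offcut and the fingers below 0.1 N and linear speed of offcut below 0.05 m/s), for 0.2 s.
2. the bin from the rack stands turned on the lugs of the table bin (x of rack_bin_foot in the frame of table_bin between -0.006 and 0.006 m and y of rack_bin_foot in the frame of table_bin between -0.006 and 0.006 m and z of rack_bin_foot in the frame of table_bin between 0.07 and 0.078 m and y of rack_bin_front in the frame of table_bin below -0.05 m and angle between rack_bin_foot's own z axis and vertical below 0.06 rad and angle between table_bin's own z axis and vertical below 0.05 rad and height (world z) of table_bin between -0.006 and 0.006 m), for 0.2 s.
At the end, for the whole second after the job is handed in: Offcut inside the table bin, which stands upright on the table; the rack bin on it, turned end for end, level within 0.06 rad, its underside 70 to 78 mm above that of the lower bin and centred within 6 mm; all at rest. No bystander moved over 40 mm, spray can not tipped (all of step 2 and x of offcut_centre in the frame of table_bin between -0.026 and 0.026 m and y of offcut_centre in the frame of table_bin between -0.06 and 0.06 m and z of offcut_centre in the frame of table_bin between 0 and 0.055 m and linear speed of each of rack_bin, table_bin below 0.02 m/s); the robot touches nothing.
It fails at once if a bystander is moved by more than 40 mm (distance of any of tape_measure, masking_tape, small_offcut, sanding_block, primer_can from where it was at the start of the episode above 0.04 m).
It fails at once if the spray can is tipped over (angle between primer_can's own z axis and vertical above 0.5 rad).
It also fails if it takes over 61 s, if anything falls off the work surface, if the arm or the gripper's body presses on something with over 40 N, if the wrist force passes 120 N, or if a joint passes its speed limit or range.

## Robot

A 6-joint arm with a two-finger parallel gripper is mounted at the origin on a cart in front of the work surface, level with it; the furniture and walls round the work are solid. World frame = base frame: x ahead of the robot, y to its left, z up, the work surface at z = 0. Lengths are in m, angles in degrees, forces in N, time in s.
With the tool pointing down it reaches from about 0.425 to 1.125 m from the base axis. Payload 14.9 kg.
Tool frame: the origin (TCP) lies on the centre line of the jaws, within the pads' length; the fingertips stand 11 mm ahead of it and the grasp point (between the pads) lies 8 mm behind it; z points along the fingers, y is the direction in which the jaws open and shut (so a half turn about z gives the same grasp; the last joint's range is limited). The gripper opens to 91 mm and grips with 3 to 60 N. Pads are 32 mm wide; open, the fingers measure 118 mm over their backs; the gripper's body (76 mm by 178 mm) begins 60 mm behind the grasp point.
Start: joints at [-71.981, 21.709, 99.362, -0, 58.929, -1.908], TCP at [0.239, -0.658, 0.225] pointing down, gripper open.
Joint ranges: [-158.91, 158.91], [-42.39, 125.64], [0.06, 152.35], [-60.88, 240.88], [17.5, 164.5], [-176.32, 176.32]. Speed limits (degrees/s): [108.29, 108.29, 136.94, 180, 180, 180].

## Interface

Orientations are given as a 3x3 rotation matrix whose columns are the frame's x, y, z axes.
In Python, from station import sensors, eyes, robot gives the robot as it stands. The module is installed in compiled form; this text tells all that it offers.
- The arm moves only by the shell command python3 -m jog 'ROWS' [OPENING] [FORCE]. ROWS is JSON, a list that holds one entry, the list of rows, each a list of 4 numbers: the shift along the tool's x, y, z in mm, then the turn about the tool's z in rad. A call has 1 to 8 rows; each row is the pose to reach, as a shift and turn from the pose commanded when the call began, along the tool's axes at that moment; what a row does not reach only later rows make up. A row lasts 1/8 s, in which the tool goes at most 62.5 mm and 10.7 degrees, less where a joint would pass 70% of its speed; a pose out of reach is approached as far as the arm can. A call with a gripper value outside its range is refused whole. OPENING is the closure in counts, from 0 (fully open) to 255 (shut), set as the call begins (- or left out, the last holds). The fingers move at their own pace and stop on an object; FORCE is the grip in N (left out, the last holds). Time passes only in rows, so rows that repeat a pose let the fingers close. It gives the time, the measured TCP pose, the force and the opening at its end, in the units of the state.
- sensors.get_state(): the state, without advancing time (a new reading comes with each control period).
- eyes.camera(name): name is "scene" or "top" or "wrist"; returns a dict with "image" (384x512x3 uint8, red, green, blue), "mtx" (3x3 intrinsics, pixels), "extrinsics" (4x4, takes a point from world to camera coordinates). Camera axes: x right, y down, z forward; pixel columns grow to the right and rows downward; lengths in m; the calibration is good to about 2 mm. A picture is of the moment at which its call begins. There is no depth.
- robot.close_job(): hands the job in, once; it reports no verdict.
Trained networks look in a picture, given as the dict that the camera call returned (one of the last four; its "shot" number tells which), for a name from the list of things; names that differ only in an ending like _2 or _b are one class to them, and where a whole thing is asked for, a point or a joint stands for the part that bears it (a point fixed in the world has none). Each returns a list of dicts, best first, with "score" (0 to 1); they miss things now and then, are a little off and sometimes report something else, mostly with a low value. They report only what shows in the picture. A call takes as long as a camera call. They do not tell look-alikes from the thing itself.
- eyes.find_in(picture, target): "at" ([x, y, z] in m, in world coordinates, good to about 4 mm: the middle of the surface that is visible of it).
- eyes.spot_point(picture, target): "at" ([x, y, z] in m, in world coordinates, good to about 4 mm: a listed point, or the origin of a listed thing).
The state is a dict: "t": time; "q": joint angles; "dq": joint speeds; "tau": joint torques, N m; "ee_pos": TCP position; "ee_rot": TCP orientation; "contact_force": force on the tool from outside, world axes, zero at the start; "ft_torque": the same for the moment, N m; "grip_width": finger opening in m.
Only numpy, scipy, OpenCV 4.12 (cv2) and the standard library are available. Lean on these libraries where they do the work, as an engineer would, in place of code of your own. Each camera call takes 0.05 s, during which the arm holds its last target.

## Working session

There is one attempt and no reset: what is moved stays moved. The work goes in short steps, Python scripts to look and compute and a shell command to move; the robot and the scene stay as the last step left them, time stands still between calls to the robot, and variables do not carry over. Pictures are saved under pics/ and viewed, and the job is handed in when it is done.

```bash
mkdir -p pics; ls; cat > h.py <<'E'
import numpy as np, cv2
from station import sensors, eyes, robot
def save(p,name): cv2.imwrite('pics/'+name, cv2.cvtColor(p["image"],cv2.COLOR_RGB2BGR))
def proj(p,X):
    E=np.array(p["extrinsics"]);c=E[:3,:3]@np.array(X)+E[:3,3];u=np.array(p["mtx"])@c;return u[:2]/u[2]
def ray(p,uv,z):
    E=np.array(p["extrinsics"]);R=E[:3,:3];t=E[:3,3];o=-R.T@t
    d=R.T@np.linalg.inv(p["mtx"])@np.array([uv[0],uv[1],1.]);return o+d*(z-o[2])/d[2]
E
python3 - <<'E'
from h import *
np.set_printoptions(precision=4,suppress=True)
s=sensors.get_state();print({k:np.round(v,4) for k,v in s.items()})
for n in("scene","top"):
    p=eyes.camera(n);save(p,n+'0.png')
    for t in ["rack","rack_bin_centre","rack_bin_foot","rack_bin_front","table_bin","offcut_centre","small_offcut","tape_measure","masking_tape","sanding_block","primer_can"]:
        for f in ("find_in","spot_point"):
            for r in getattr(eyes,f)(p,t)[:4]: print(n,t,f,np.round(r["at"],4),round(r["score"],2),np.round(proj(p,r["at"])))
print(sensors.get_state()["t"])
E
```

```text
pics
{'t': np.float64(0.0), 'q': array([-71.9827,  21.7406,  99.3974,   0.0003,  58.9272,  -1.9093]), 'dq': array([-0.1101, -0.0002,  0.0138,  0.0444,  0.0614,  0.0146]), 'tau': array([  0.0017, -76.3717, -43.4371,   0.0652,   0.0424,  -0.0001]), 'ee_pos': array([ 0.2384, -0.6577,  0.2242]), 'ee_rot': array([[ 0.9401,  0.3408, -0.0003],
       [ 0.3408, -0.9401,  0.0011],
       [ 0.    , -0.0011, -1.    ]]), 'contact_force': array([ 0.0039,  0.4792, -0.1658]), 'ft_torque': array([ 0.0213, -0.0411, -0.0413]), 'grip_width': np.float64(0.091)}
scene rack find_in [0.5602 0.2433 0.0033] 0.66 [183. 305.]
scene rack spot_point [ 0.6015  0.2142 -0.0008] 0.74 [177. 287.]
scene rack_bin_centre find_in [0.5855 0.205  0.0981] 0.62 [179. 257.]
scene rack_bin_centre spot_point [0.5947 0.1924 0.0884] 0.79 [180. 255.]
scene rack_bin_centre spot_point [ 0.5766 -0.0542 -0.0012] 0.56 [255. 218.]
scene rack_bin_foot find_in [0.5874 0.2022 0.0949] 0.63 [179. 257.]
scene rack_bin_foot spot_point [0.6017 0.2105 0.0503] 0.72 [175. 271.]
scene rack_bin_front find_in [0.5609 0.241  0.0044] 0.24 [183. 304.]
s
[... 3301 characters left out ...]
9  0.0001] 0.63 [307. 235.]
top tape_measure find_in [ 0.3813 -0.0159  0.0321] 0.81 [258. 242.]
top tape_measure spot_point [ 0.3794 -0.0268  0.0021] 0.56 [261. 242.]
top masking_tape find_in [0.3725 0.1073 0.0188] 0.73 [219. 244.]
top masking_tape find_in [0.596  0.1939 0.0729] 0.45 [191. 173.]
top masking_tape spot_point [0.3674 0.1064 0.0001] 0.61 [220. 245.]
top masking_tape spot_point [0.5976 0.2161 0.0475] 0.42 [186. 173.]
top sanding_block find_in [0.3735 0.2374 0.0291] 0.59 [178. 244.]
top sanding_block spot_point [0.3729 0.2405 0.0001] 0.93 [180. 243.]
top primer_can find_in [0.7354 0.2266 0.137 ] 0.82 [177. 123.]
top primer_can spot_point [0.7527 0.2375 0.0016] 0.96 [183. 129.]
2.3
```

View pictures.

```bash
python3 - <<'E'
import cv2
a=cv2.imread('pics/top0.png');cv2.imwrite('pics/top0c.png',cv2.resize(a[90:270,150:380],None,fx=3.4,fy=3.3,interpolation=cv2.INTER_CUBIC))
a=cv2.imread('pics/scene0.png');cv2.imwrite('pics/scene0c.png',cv2.resize(a[130:380,80:400],None,fx=2.4,fy=2.4,interpolation=cv2.INTER_CUBIC))
E
```

```text
(no output)
```

View pics/top0c.png

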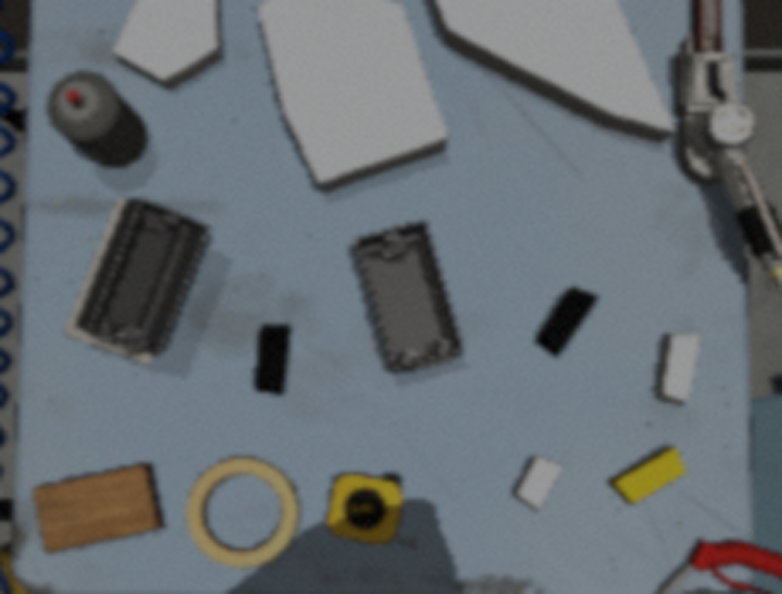

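View pics/scene0c.png

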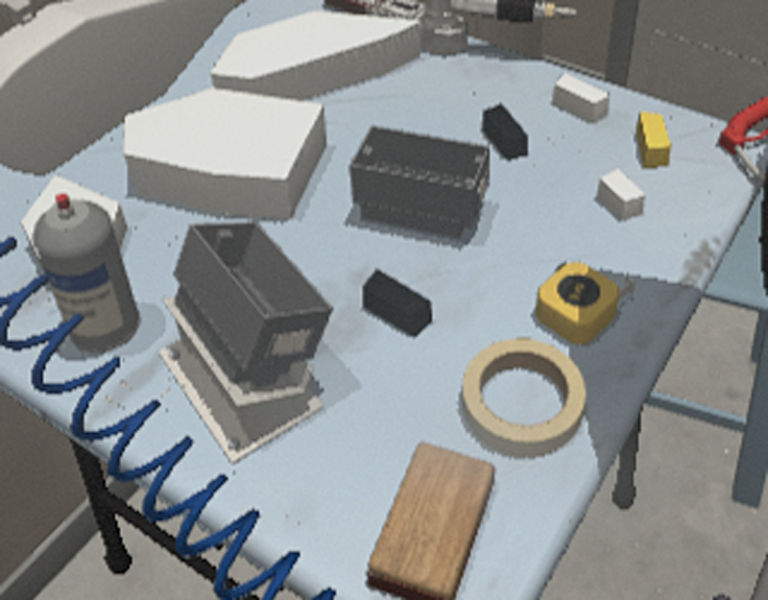

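Candidates for the offcut, in top image pixels: white blocks at (349,200) and (307,235), black blocks at (230,197) and (317,188), and a yellow block at (340,234). The thing meant should be the longer white one at (349,200), and the short white one is the bystander. I'll measure both in one enlarged crop.

```bash
python3 - <<'E'
from h import *
import pickle
p=eyes.camera("top");pickle.dump(p,open('top1.pkl','wb'))
im=p["image"];g=im.min(axis=2)
for c in [(349,200),(307,235)]:
    x0,y0=c[0]-18,c[1]-18
    w=(g[y0:y0+36,x0:x0+36]>140).astype(np.uint8)
    n,l,st,ce=cv2.connectedComponentsWithStats(w)
    k=1+np.argmax(st[1:,4]);ys,xs=np.where(l==k)
    pts=np.stack([xs+x0,ys+y0],1).astype(float)
    W=np.array([ray(p,q,0.03)[:2] for q in pts],np.float32)
    r=cv2.minAreaRect(W*1000);print(c,r,np.round(cv2.boxPoints(r),0).tolist())
cv2.imwrite('pics/crop1.png',cv2.resize(cv2.cvtColor(im[180:260,290:370],cv2.COLOR_RGB2BGR),None,fx=6,fy=6,interpolation=cv2.INTER_CUBIC))
E
```

```text
(349, 200) ((514.6209106445312, -308.7525939941406), (20.238874435424805, 57.00920867919922), 79.7691421508789) [[485.0, -314.0], [541.0, -324.0], [544.0, -304.0], [488.0, -294.0]]
(307, 235) ((402.038330078125, -175.39346313476562), (19.636838912963867, 39.61763000488281), 63.15472412109375) [[380.0, -175.0], [415.0, -193.0], [424.0, -176.0], [389.0, -158.0]]
```

View pics/crop1.png

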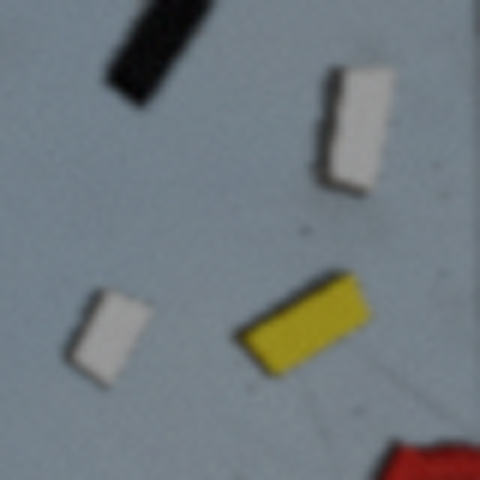

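The crop shows the long white block at crop (362,130), about 57 mm visible against 40 mm for the short white one at (112,338). It also shows the yellow block at (305,322) and a black one at (160,50). The target is the long white one, with its long axis at about -10°. I'm moving above it.

```bash
python3 -m jog '[[[379,-236,0,-1.05],[379,-236,0,-1.05],[379,-236,0,-1.05],[379,-236,0,-1.05],[379,-236,0,-1.05],[379,-236,0,-1.05],[379,-236,0,-1.05],[379,-236,0,-1.05]]]' 0 10
python3 - <<'E'
from h import *
import pickle
p=eyes.camera("wrist");pickle.dump(p,open('w1.pkl','wb'));save(p,'w1.png')
for r in eyes.spot_point(p,"offcut_centre")[:3]: print(np.round(r["at"],4),round(r["score"],2),np.round(proj(p,r["at"])))
s=sensors.get_state();print(s["t"],s["q"],s["ee_pos"],s["ee_rot"],s["contact_force"])
E
```

```text
t: 3.35
ee_pos: [0.5162, -0.3044, 0.2251]
ee_rot: [[0.169, 0.986, 0.0], [0.986, -0.169, -0.0], [0.0, 0.0, -1.0]]
contact_force: [0.6, -0.6, 0.1]
grip_width: 0.0913
[ 0.5144 -0.3042  0.0162] 0.94 [250. 168.]
[ 0.4067 -0.2826  0.0149] 0.74 [161. 165.]
[ 0.5628 -0.204   0.0139] 0.67 [277.  75.]
3.45 [-3.29795388e+01  1.27601862e+01  1.11307330e+02 -4.71440049e-03
  5.59284802e+01 -2.31634023e+01] [ 0.51493572 -0.3063871   0.22495376] [[ 1.70441599e-01  9.85367779e-01  2.15185062e-05]
 [ 9.85367776e-01 -1.70441596e-01 -9.52126947e-05]
 [-9.01518730e-05  3.74318465e-05 -9.99999995e-01]] [-0.97326996 -0.71832812 -0.3433031 ]
```

View pics/w1.png

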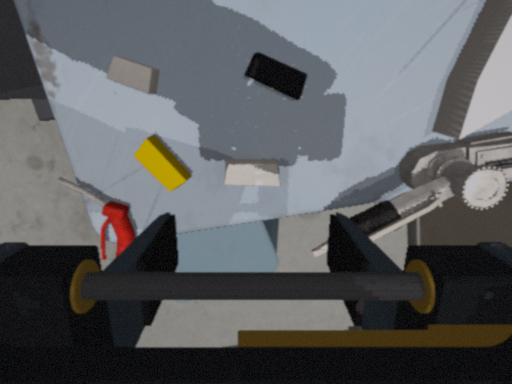

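```bash
python3 - <<'E'
from h import *
import pickle
p=pickle.load(open('w1.pkl','rb'))
im=p["image"];g=im.min(axis=2)
cv2.imwrite('pics/w1c.png',cv2.resize(cv2.cvtColor(im[140:210,205:305],cv2.COLOR_RGB2BGR),None,fx=7,fy=7,interpolation=cv2.INTER_CUBIC))
w=(g[150:200,215:290]>195).astype(np.uint8);n,l,st,ce=cv2.connectedComponentsWithStats(w);print(st)
for q in [(229,161),(277,161),(280,186),(224,186)]:print(q,ray(p,q,.03),ray(p,q,0))
E
```

```text
[[   0    0   75   50 3750]]
(229, 161) [ 0.49182249 -0.28884266  0.03      ] [ 0.4885187  -0.29437365  0.        ]
(277, 161) [ 0.54712218 -0.29831846  0.03      ] [ 0.54848977 -0.30464991  0.        ]
(280, 186) [ 0.54622114 -0.32899257  0.03      ] [ 0.54751263 -0.33791518  0.        ]
(224, 186) [ 0.48013023 -0.31767493  0.03      ] [ 0.47583874 -0.3256415   0.        ]
```

View pics/w1c.png

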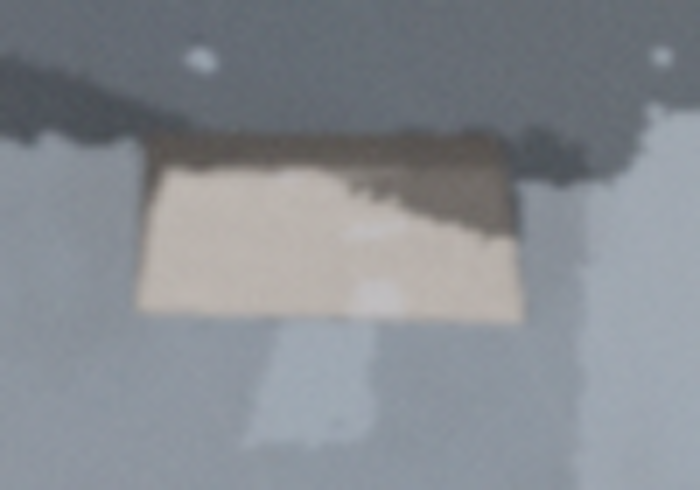

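```bash
python3 -m jog '[[[-1,0,62,0.03],[-1,0,124,0.03],[-1,0,180,0.03],[-1,0,201,0.03],[-1,0,201,0.03]]]' 0 10
python3 -m jog '[[[0,0,0,0],[0,0,0,0],[0,0,0,0],[0,0,0,0]]]' 255 10
```

```text
t: 4.08
ee_pos: [0.5136, -0.3086, 0.0236]
ee_rot: [[0.203, 0.979, -0.001], [0.979, -0.203, 0.001], [0.001, -0.001, -1.0]]
contact_force: [0.4, -0.0, 0.5]
grip_width: 0.0915
t: 4.58
ee_pos: [0.515, -0.3085, 0.0252]
ee_rot: [[0.201, 0.98, 0.001], [0.98, -0.201, -0.001], [-0.001, 0.002, -1.0]]
contact_force: [-3.1, 0.6, 11.6]
grip_width: 0.0667
```

```bash
python3 -m jog '[[[0,0,-40,0],[0,0,-100,0],[0,0,-150,0],[0,0,-170,0]]]' 
python3 - <<'E'
from h import *
import pickle
p=eyes.camera("wrist");pickle.dump(p,open('w2.pkl','wb'));save(p,'w2.png')
p=eyes.camera("top");pickle.dump(p,open('top2.pkl','wb'))
im=p["image"];cv2.imwrite('pics/top2c.png',cv2.resize(cv2.cvtColor(im[145:210,240:300],cv2.COLOR_RGB2BGR),None,fx=9,fy=9,interpolation=cv2.INTER_CUBIC))
p=eyes.camera("scene");pickle.dump(p,open('sc2.pkl','wb'))
im=p["image"];cv2.imwrite('pics/sc2c.png',cv2.resize(cv2.cvtColor(im[170:240,215:300],cv2.COLOR_RGB2BGR),None,fx=8,fy=8,interpolation=cv2.INTER_CUBIC))
s=sensors.get_state();print(s["t"],s["grip_width"],s["ee_pos"])
E
```

```text
t: 5.08
ee_pos: [0.5153, -0.3086, 0.1975]
ee_rot: [[0.201, 0.979, 0.004], [0.979, -0.201, -0.002], [-0.002, 0.004, -1.0]]
contact_force: [0.5, -0.3, -0.3]
grip_width: 0.0666
5.225 0.06651358479398771 [ 0.51433842 -0.30803816  0.19412041]
```

View pics/w2.png

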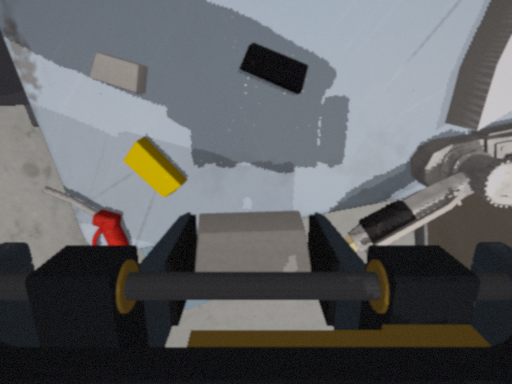

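View pics/top2c.png

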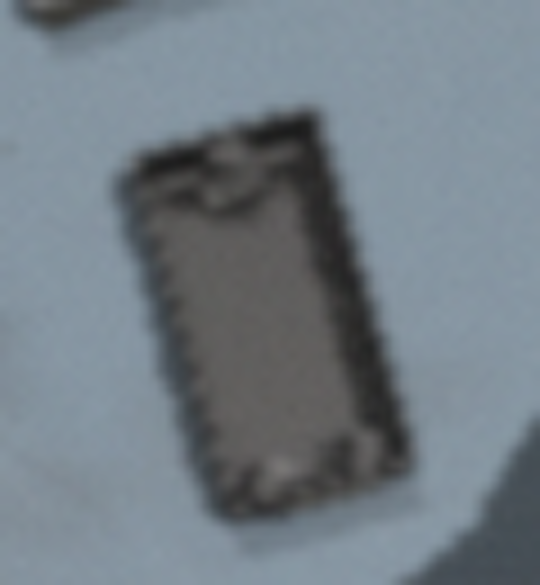

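View pics/sc2c.png

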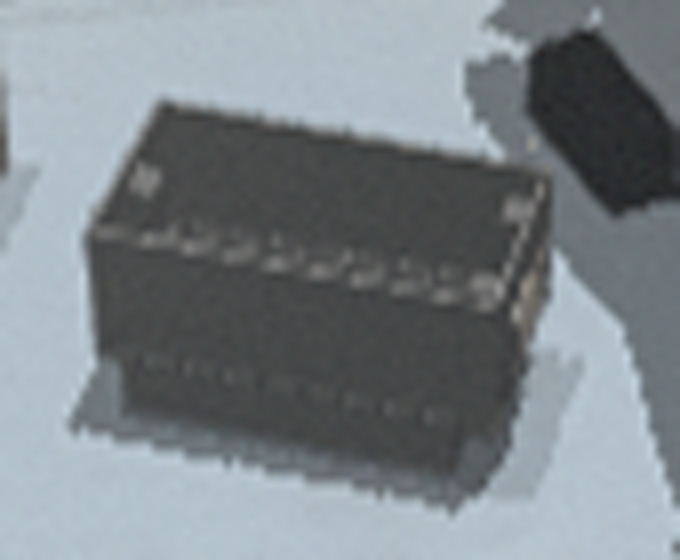

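The wrist view shows the block held squarely between the pads at (250,240). The top crop shows the table bin's rim corners at crop (128,165), (318,110), (412,480), (228,520), with a single lug at the far end and two at the near end.

```bash
python3 - <<'E'
from h import *
import pickle
for f,cs,k,o in [('top2.pkl',[(128,165),(318,110),(412,480),(225,520)],9,(240,145)),('sc2.pkl',[(92,232),(162,102),(548,175),(502,308)],8,(215,170))]:
    p=pickle.load(open(f,'rb'))
    W=np.array([ray(p,((c[0]+.5)/k-.5+o[0],(c[1]+.5)/k-.5+o[1]),.08) for c in cs])[:,:2]*1000
    print(np.round(W,1).tolist(),W.mean(0),[np.linalg.norm(W[i]-W[(i+1)%4]) for i in range(4)])
    a=W[2]+W[3]-W[0]-W[1]; b=W[1]+W[2]-W[0]-W[3]; print(np.degrees(np.arctan2(a[1],a[0])),np.degrees(np.arctan2(b[1],b[0])))
E
```

```text
[[625.8, -3.0], [645.1, -68.3], [517.4, -100.7], [503.4, -37.0]] [572.91275356 -52.24991675] [np.float64(68.15671312851246), np.float64(131.72513126570144), np.float64(65.15419399906158), np.float64(127.0029147889142)]
-165.13000193672096 -75.5093653005735
[[626.0, -4.4], [644.6, -66.9], [522.6, -99.9], [503.7, -40.2]] [574.20837711 -52.88075472] [np.float64(65.25694991540675), np.float64(126.4610056672675), np.float64(62.59322266919324), np.float64(127.41874297532465)]
-164.2685226298809 -72.92511698437887
```

```bash
python3 -m jog '[[[60,2,0,-0.12],[120,3,0,-0.25],[180,5,0,-0.37],[230,6,0,-0.46],[262,7,0,-0.465],[262,7,0,-0.465]]]' 
python3 - <<'E'
from h import *
import pickle
p=eyes.camera("wrist");pickle.dump(p,open('w3.pkl','wb'));save(p,'w3.png')
p=eyes.camera("scene");pickle.dump(p,open('sc3.pkl','wb'))
im=p["image"];cv2.imwrite('pics/sc3c.png',cv2.resize(cv2.cvtColor(im[100:280,170:370],cv2.COLOR_RGB2BGR),None,fx=3.5,fy=3.3,interpolation=cv2.INTER_CUBIC))
s=sensors.get_state();print(s["t"],s["grip_width"],s["ee_pos"],s["ee_rot"])
E
```

```text
t: 5.98
ee_pos: [0.5732, -0.0509, 0.1917]
ee_rot: [[-0.262, 0.965, -0.003], [0.965, 0.262, 0.0], [0.001, -0.003, -1.0]]
contact_force: [-0.2, -0.4, 0.2]
grip_width: 0.0664
6.075 0.06635141937319236 [ 0.57311789 -0.05276152  0.19223511] [[-2.59576776e-01  9.65719170e-01 -2.52640794e-03]
 [ 9.65722072e-01  2.59578167e-01  2.33311172e-04]
 [ 8.81113412e-04 -2.37924575e-03 -9.99996781e-01]]
```

View pics/w3.png

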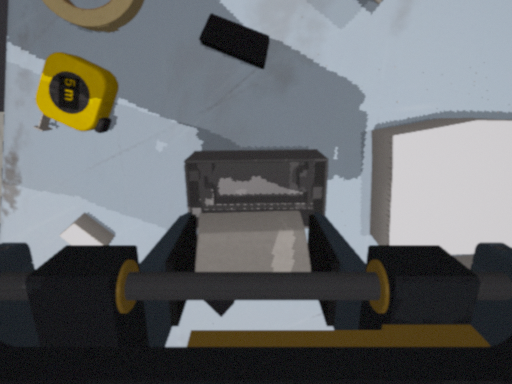

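View pics/sc3c.png

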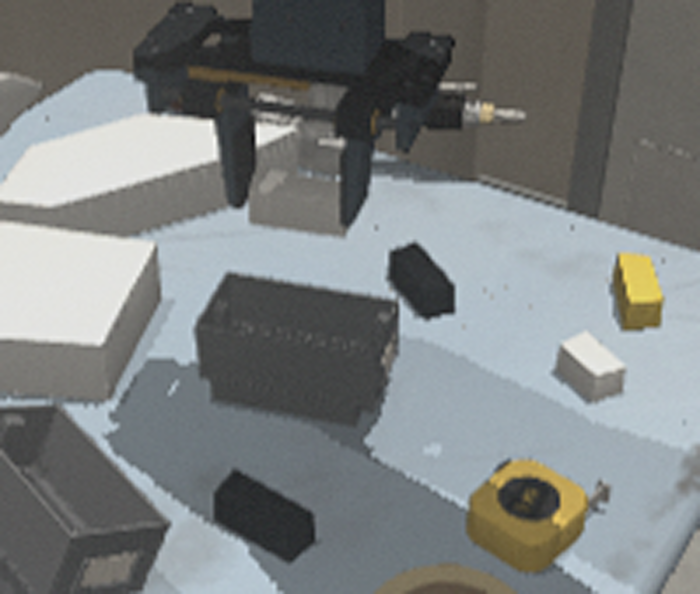

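```bash
python3 -m jog '[[[0,-3,50,0],[0,-3,90,0],[0,-3,120,0],[0,-3,140,0],[0,-3,140,0]]]' 
```

```text
t: 6.7
ee_pos: [0.5701, -0.0541, 0.0526]
ee_rot: [[-0.258, 0.966, -0.003], [0.966, 0.258, 0.0], [0.001, -0.002, -1.0]]
contact_force: [-0.2, -0.2, -0.2]
grip_width: 0.0669
```

```bash
python3 -m jog '[[[0,0,0,0],[0,0,0,0],[0,0,0,0]]]' 44 10
python3 -m jog '[[[0,0,-40,0],[0,0,-90,0],[0,0,-140,0],[0,0,-160,0]]]' 
python3 - <<'E'
from h import *
import pickle
p=eyes.camera("top");pickle.dump(p,open('top4.pkl','wb'))
im=p["image"];cv2.imwrite('pics/top4c.png',cv2.resize(cv2.cvtColor(im[145:210,160:300],cv2.COLOR_RGB2BGR),None,fx=5.5,fy=5.5,interpolation=cv2.INTER_CUBIC))
p=eyes.camera("wrist");pickle.dump(p,open('w4.pkl','wb'));save(p,'w4.png')
s=sensors.get_state();print(s["t"],s["grip_width"],s["ee_pos"],s["q"])
E
```

```text
t: 7.08
ee_pos: [0.5718, -0.0537, 0.0549]
ee_rot: [[-0.259, 0.966, 0.002], [0.966, 0.259, -0.0], [-0.001, 0.002, -1.0]]
contact_force: [2.0, 0.4, 0.8]
grip_width: 0.0755
t: 7.58
ee_pos: [0.572, -0.0537, 0.2172]
ee_rot: [[-0.259, 0.966, 0.004], [0.966, 0.259, -0.001], [-0.002, 0.004, -1.0]]
contact_force: [0.3, -0.9, -1.4]
grip_width: 0.0755
7.675 0.07502801628309924 [ 0.57197778 -0.0536914   0.21607991] [-7.68675775e+00  1.10799744e+01  1.14469273e+02 -7.72670315e-04
  5.42518547e+01 -2.27047717e+01]
```

View pics/w4.png

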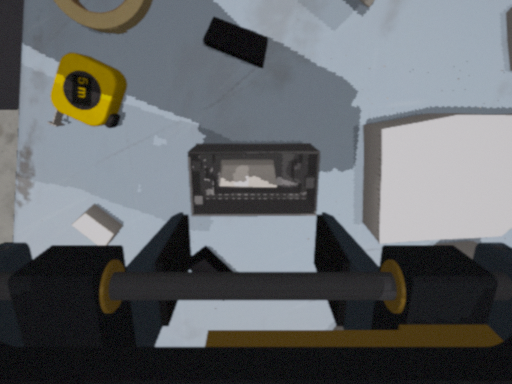

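View pics/top4c.png

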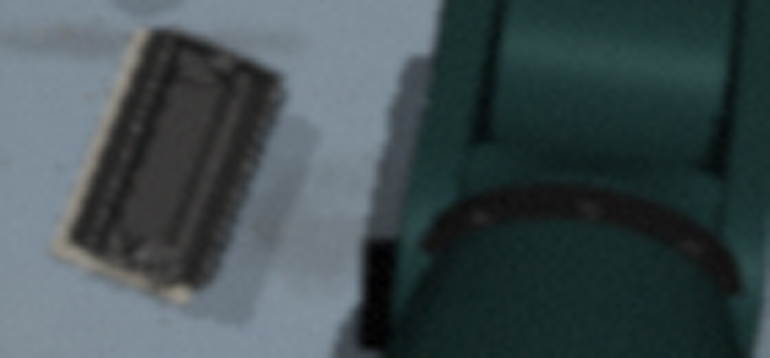

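```bash
python3 - <<'E'
from h import *
import pickle
p=pickle.load(open('top4.pkl','rb'))
im=p["image"];cv2.imwrite('pics/top4d.png',cv2.resize(cv2.cvtColor(im[145:205,165:220],cv2.COLOR_RGB2BGR),None,fx=10,fy=10,interpolation=cv2.INTER_CUBIC))
yv=np.radians(160.5);y=np.array([np.cos(yv),np.sin(yv),0]);u=np.array([np.sin(yv),-np.cos(yv),0])
x=u*np.cos(.5)+np.array([0,0,np.sin(.5)]);z=np.cross(x,y);print(x,y,z)
C=np.array([.5955,.1927,.0855])
img=cv2.resize(cv2.cvtColor(im[145:205,165:220],cv2.COLOR_RGB2BGR),None,fx=10,fy=10,interpolation=cv2.INTER_CUBIC)
for a,b,c in [(34,65,40),(34,-65,40),(-34,-65,40),(-34,65,40)]:
    q=proj(p,C+(a*x+b*y+c*z)/1000); Q=((q-[165,145]+.5)*10).astype(int);print(Q); cv2.circle(img,tuple(int(v) for v in Q),4,(0,0,255),1)
cv2.imwrite('pics/top4d.png',img)
p=pickle.load(open('sc3.pkl','rb'));im=p["image"]
img=cv2.resize(cv2.cvtColor(im[210:330,140:230],cv2.COLOR_RGB2BGR),None,fx=5,fy=5,interpolation=cv2.INTER_CUBIC)
for a,b,c in [(34,65,40),(34,-65,40),(-34,-65,40),(-34,65,40),(34,65,-10)]:
    q=proj(p,C+(a*x+b*y+c*z)/1000); Q=((q-[140,210]+.5)*5).astype(int); cv2.circle(img,tuple(int(v) for v in Q),3,(0,0,255),1)
cv2.imwrite('pics/sc3d.png',img)
E
```

```text
[0.29294308 0.82724573 0.47942554] [-0.94264149  0.33380686  0.        ] [-0.16003553 -0.4519264   0.87758256]
[111 444]
[268  34]
[471 121]
[320 521]
```

View pics/top4d.png

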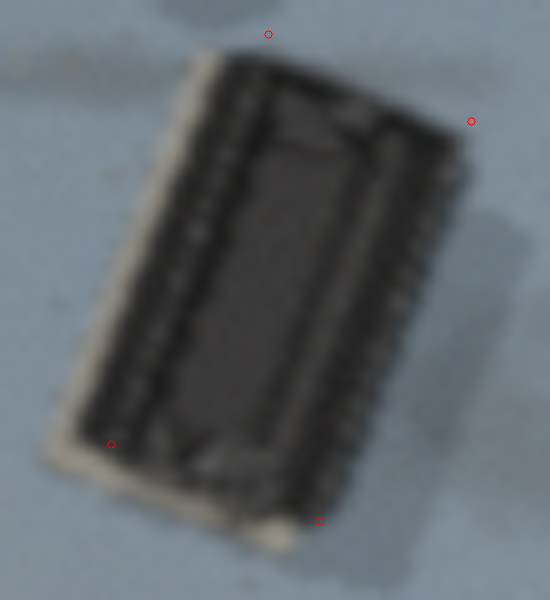

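View pics/sc3d.png

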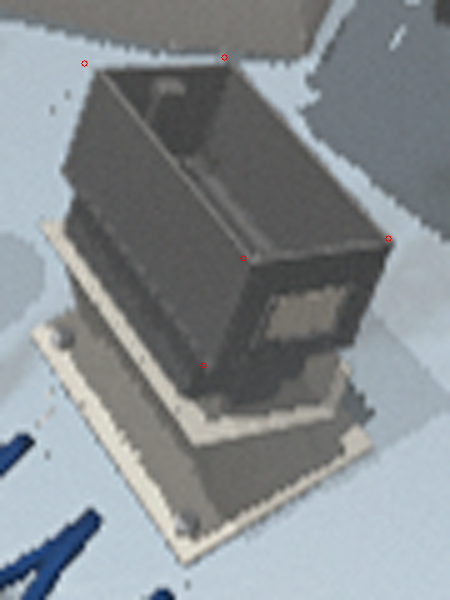

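```bash
python3 - <<'E'
from h import *
import pickle
from scipy.optimize import least_squares
pt=pickle.load(open('top4.pkl','rb'));ps=pickle.load(open('sc3.pkl','rb'))
cor=[(34,65,40),(34,-65,40),(-34,-65,40),(-34,65,40)]
ot=np.array([(95,440),(235,52),(468,130),(318,520)])/10-.5+[165,145]
os=np.array([(250,262),(98,68),(232,65),(392,242)])/5-.5+[140,210]
def axes(yv,t):
    y=np.array([np.cos(yv),np.sin(yv),0]);u=np.array([np.sin(yv),-np.cos(yv),0])
    x=u*np.cos(t)+np.array([0,0,np.sin(t)]);return x,y,np.cross(x,y)
def f(v,w=(1,1)):
    x,y,z=axes(v[3],v[4]);C=v[:3];r=[]
    for c,a,b in zip(cor,ot,os):
        X=C+(c[0]*x+c[1]*y+c[2]*z)/1000
        r+=list((proj(pt,X)-a)*w[0])+list((proj(ps,X)-b)*w[1])
    return np.array(r+[(v[4]-.5)*20,(v[2]-.0851)*300])
for w in [(1,1),(1,.05),(.05,1)]:
    s=least_squares(f,[.5955,.1927,.0855,np.radians(160.5),.5],args=(w,),x_scale=[.01,.01,.01,.1,.1]);v=s.x
    x,y,z=axes(v[3],v[4]);print(np.round(v[:3],4),np.degrees(v[3]),v[4],s.cost,'front',v[:3]+.065*y,'foot',v[:3]-.04*z)
    print(np.round(s.fun[:16],1))
E
```

```text
[0.5918 0.1945 0.0864] 160.40693336250206 0.5037251039462487 9.453924861064202 front [0.53054103 0.21626542 0.08643121] foot [0.59825198 0.21265818 0.05139959]
[ 1.   1.7 -0.4  0.4  2.7 -0.5 -1.9 -0.1 -0.2  0.4 -0.7 -0.7 -0.4  1.4
  0.2  0.5]
[0.5935 0.1962 0.0848] 161.33533502014444 0.473090755755103 3.9987668227042237 front [0.53190368 0.21697033 0.08475512] foot [0.5993179  0.21343552 0.04914855]
[ 0.4  1.1 -0.1  0.1  1.5 -1.2 -0.2  0.1 -1.2 -0.6 -0.1 -0.  -0.7  0.6
 -0.1  0. ]
[0.5931 0.192  0.0838] 159.9414657974486 0.5135948928325149 1.1025694615443167 front [0.53207106 0.21429112 0.08375204] foot [0.59986874 0.21045782 0.04891268]
[ 0.1  0.1  0.1  0.1  0.2 -0.  -0.9 -0.4  0.   0.   0.2 -0.6  0.   0.1
  0.5  0.6]
```

The foam shows lying flat in the table bin, at (248,175) in the wrist view. The rack bin fit from both cameras gives centre about (0.593, 0.194, 0.085) and y-axis at 160.5°. I'm moving above it.

```bash
python3 -m jog '[[[50,18,0,-0.18],[105,37,0,-0.36],[160,56,0,-0.54],[210,74,0,-0.72],[227,80,0,-0.9],[227,80,0,-0.97],[227,80,0,-0.97]]]' 0 15
python3 - <<'E'
from h import *
import pickle
p=eyes.camera("wrist");pickle.dump(p,open('w5.pkl','wb'));save(p,'w5.png')
for t in ["rack_bin_centre","rack_bin_front","rack_bin_foot"]:
    for r in eyes.spot_point(p,t)[:2]: print(t,np.round(r["at"],4),round(r["score"],2),np.round(proj(p,r["at"])))
s=sensors.get_state();print(s["t"],s["grip_width"],s["ee_pos"],s["ee_rot"],s["q"])
E
```

```text
t: 8.55
ee_pos: [0.5887, 0.1864, 0.2121]
ee_rot: [[-0.943, 0.332, -0.002], [0.332, 0.943, -0.001], [0.002, -0.001, -1.0]]
contact_force: [0.4, 0.8, 0.1]
grip_width: 0.0913
rack_bin_centre [0.59   0.1921 0.0863] 0.75 [258. 186.]
rack_bin_front [0.5297 0.2126 0.0852] 0.96 [258. 118.]
rack_bin_foot [0.5996 0.2109 0.0485] 0.61 [277. 179.]
8.75 0.09120400457941581 [0.58931302 0.18600413 0.21335716] [[-9.42584639e-01  3.33966489e-01 -7.64013318e-04]
 [ 3.33966710e-01  9.42584853e-01 -1.79578149e-04]
 [ 6.60174296e-04 -4.24422619e-04 -9.99999692e-01]] [ 1.53557006e+01  1.52835773e+01  1.09474129e+02  2.03190569e-03
  5.52872309e+01 -5.51357443e+01]
```

View pics/w5.png

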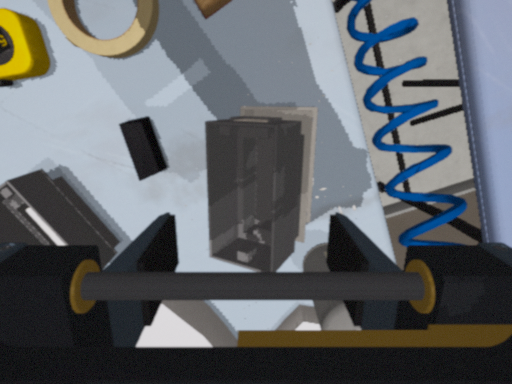

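```bash
python3 - <<'E'
from h import *
import pickle
p=pickle.load(open('w5.pkl','rb'));im=p["image"]
yv=np.radians(160.5);y=np.array([np.cos(yv),np.sin(yv),0]);u=np.array([np.sin(yv),-np.cos(yv),0])
x=u*np.cos(.5)+np.array([0,0,np.sin(.5)]);z=np.cross(x,y)
C=np.array([.5925,.1935,.085])
img=cv2.resize(cv2.cvtColor(im[105:285,195:325],cv2.COLOR_RGB2BGR),None,fx=3.3,fy=3.3,interpolation=cv2.INTER_CUBIC)
img=cv2.convertScaleAbs(img,alpha=1.5)
for a,b,c in [(34,65,40),(34,-65,40),(-34,-65,40),(-34,65,40)]:
    q=proj(p,C+(a*x+b*y+c*z)/1000); Q=((q-[195,105]+.5)*3.3).astype(int);print(q,Q); cv2.circle(img,tuple(int(v) for v in Q),4,(0,0,255),1)
cv2.imwrite('pics/w5d.png',img)
E
```

```text
[276.96028427 122.73743355] [272  60]
[273.35262775 275.44069537] [260 564]
[209.71388492 256.87785398] [ 50 502]
[203.86766218 119.76933306] [30 50]
```

View pics/w5d.png

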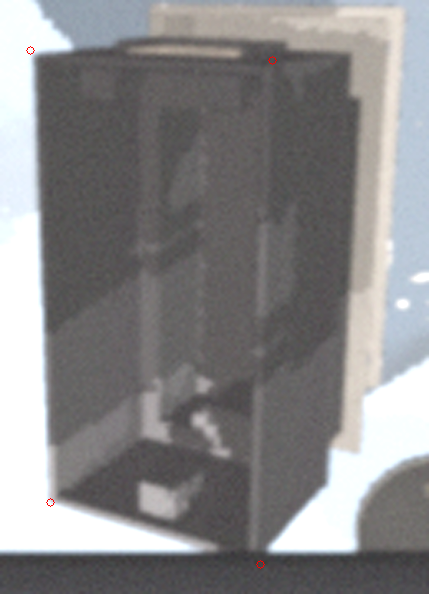

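The projected rim corners match the wrist picture within about 2 px (2 mm). Now I descend over the tilted bin.

```bash
python3 -m jog '[[[-1,0,50,0],[-1,0,75,0],[-1,0,75,0]]]' 0 15
python3 -m jog '[[[0,0,15,0],[0,0,30,0],[0,0,30,0]]]' 0 15
python3 - <<'E'
from h import *
import pickle
p=eyes.camera("wrist");save(p,'w6.png')
p=eyes.camera("scene");im=p["image"]
cv2.imwrite('pics/sc6.png',cv2.resize(cv2.cvtColor(im[190:330,100:260],cv2.COLOR_RGB2BGR),None,fx=4.2,fy=4.2,interpolation=cv2.INTER_CUBIC))
s=sensors.get_state();print(s["t"],s["grip_width"],s["ee_pos"],s["contact_force"])
E
```

```text
t: 9.12
ee_pos: [0.5893, 0.1854, 0.1372]
ee_rot: [[-0.943, 0.333, -0.003], [0.333, 0.943, -0.001], [0.003, -0.002, -1.0]]
contact_force: [-0.3, 0.4, 0.5]
grip_width: 0.091
t: 9.5
ee_pos: [0.5899, 0.1859, 0.1079]
ee_rot: [[-0.943, 0.332, -0.002], [0.332, 0.943, -0.0], [0.001, -0.001, -1.0]]
contact_force: [-0.4, 0.7, -0.3]
grip_width: 0.091
9.6 0.0913403659913191 [0.59056205 0.18609506 0.10904382] [-0.31696355 -0.00135545 -0.31716655]
```

View pics/w6.png

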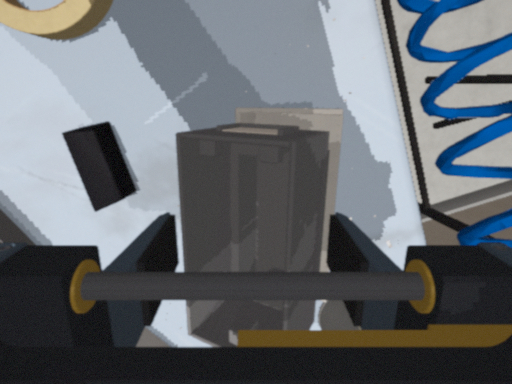

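View pics/sc6.png

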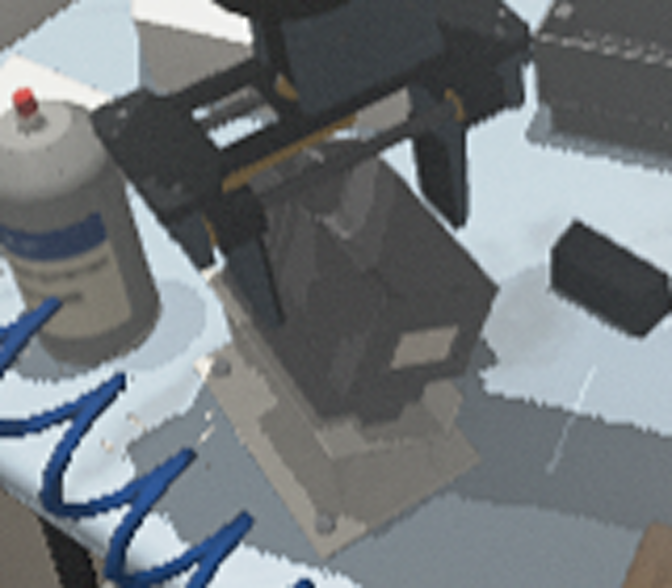

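The fingers straddle the tilted bin in both views with no contact. I'm closing gently.

```bash
python3 -m jog '[[[0,0,0,0],[0,0,0,0],[0,0,0,0],[0,0,0,0]]]' 255 15
python3 -m jog '[[[0,0,-10,0],[0,0,-20,0],[0,0,-30,0],[0,0,-30,0]]]'
python3 - <<'E'
from h import *
import pickle
p=eyes.camera("wrist");save(p,'w7.png')
p=eyes.camera("scene");im=p["image"]
cv2.imwrite('pics/sc7.png',cv2.resize(cv2.cvtColor(im[190:330,100:260],cv2.COLOR_RGB2BGR),None,fx=4.2,fy=4.2,interpolation=cv2.INTER_CUBIC))
s=sensors.get_state();print(s["t"],s["grip_width"],s["ee_pos"],s["contact_force"])
E
```

```text
t: 10.1
ee_pos: [0.5902, 0.1849, 0.1095]
ee_rot: [[-0.943, 0.332, -0.001], [0.332, 0.943, -0.002], [0.0, -0.002, -1.0]]
contact_force: [-4.1, -12.7, 6.5]
grip_width: 0.0795
t: 10.6
ee_pos: [0.591, 0.1863, 0.1401]
ee_rot: [[-0.943, 0.332, 0.002], [0.332, 0.943, 0.001], [-0.001, 0.001, -1.0]]
contact_force: [-0.0, 0.4, -3.0]
grip_width: 0.0775
10.7 0.07718866979527271 [0.59043455 0.18607464 0.1389864 ] [ 0.38747376  0.15735831 -2.42284618]
```

View pics/w7.png

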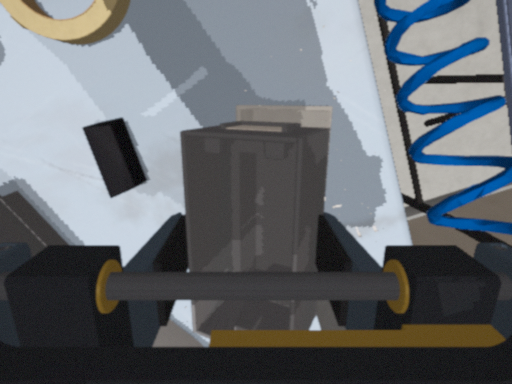

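View pics/sc7.png

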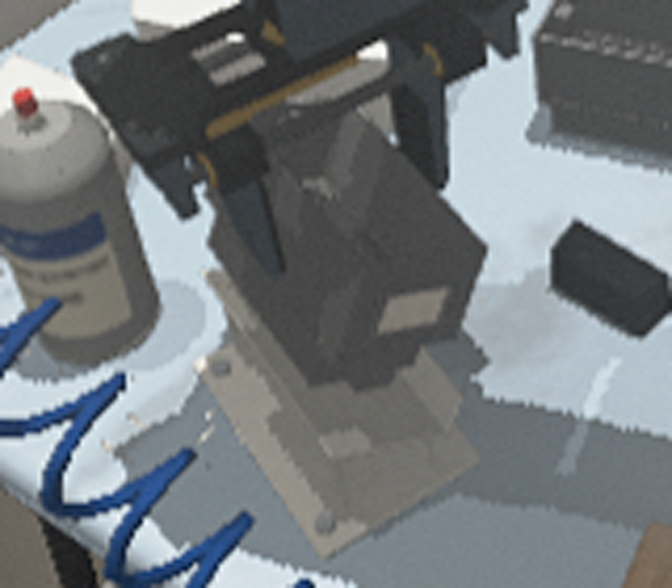

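The bin is lifted but still tilted, with a jaw opening of 77 mm. I'll lift clear, then squeeze harder so the pads square it up.

```bash
python3 -m jog '[[[0,0,-40,0],[0,0,-70,0],[0,0,-90,0],[0,0,-90,0]]]' 255 30
python3 - <<'E'
from h import *
s=sensors.get_state();print(s["t"],s["grip_width"],s["ee_pos"],s["contact_force"])
E
python3 -m jog '[[[0,0,0,0],[0,0,0,0]]]' 255 60
python3 - <<'E'
from h import *
import pickle
p=eyes.camera("wrist");save(p,'w8.png')
p=eyes.camera("scene");im=p["image"];pickle.dump(p,open('sc8.pkl','wb'))
cv2.imwrite('pics/sc8.png',cv2.resize(cv2.cvtColor(im[160:330,100:300],cv2.COLOR_RGB2BGR),None,fx=3.4,fy=3.4,interpolation=cv2.INTER_CUBIC))
s=sensors.get_state();print(s["t"],s["grip_width"],s["ee_pos"],s["contact_force"])
E
```

```text
t: 11.2
ee_pos: [0.591, 0.1862, 0.2298]
ee_rot: [[-0.943, 0.332, 0.002], [0.332, 0.943, 0.0], [-0.001, 0.001, -1.0]]
contact_force: [0.2, -0.4, -3.0]
grip_width: 0.0766
11.2 0.07659152277711948 [0.59096908 0.18619865 0.22979284] [ 0.23786453 -0.35098065 -3.02804059]
t: 11.45
ee_pos: [0.5899, 0.1858, 0.2276]
ee_rot: [[-0.943, 0.332, -0.002], [0.332, 0.943, -0.001], [0.002, -0.001, -1.0]]
contact_force: [-0.3, 0.1, -1.6]
grip_width: 0.0761
11.55 0.0758817495683637 [0.59012562 0.18592337 0.2280261 ] [-0.51294141 -0.45158507 -2.24041921]
```

View pics/sc8.png

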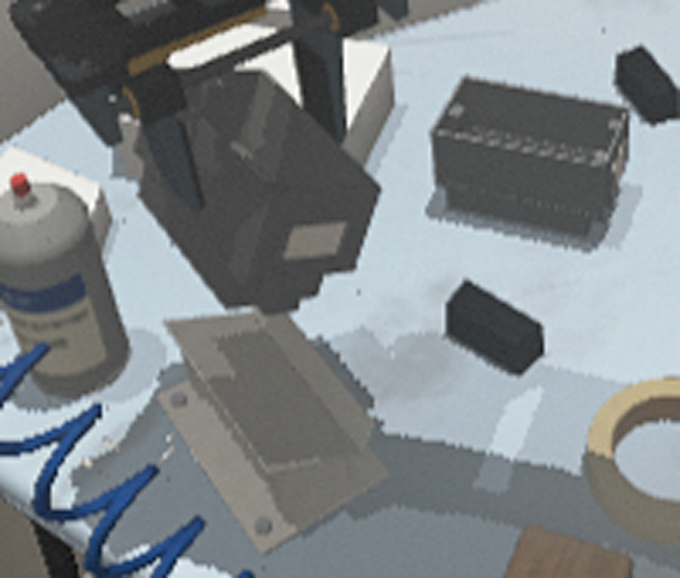

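View pics/w8.png

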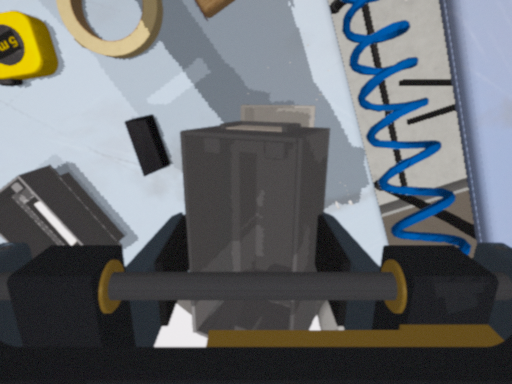

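It's still wedged at about 76 mm, with the leading edges jamming. I'll set it down on the free patch of table where the foam lay. Its centre of mass is on the base side of its low edge, so it falls upright when released. Then I'll regrip it squarely. I'm making the turn on the way.

```bash
python3 -m jog '[[[-13,-55,0,0.18],[-26,-112,0,0.36],[-39,-170,0,0.54],[-52,-228,0,0.72],[-66,-286,0,0.9],[-80,-344,0,1.08],[-92,-400,0,1.26],[-101,-437,0,1.44]]]' 255 30
python3 -m jog '[[[0,0,0,0.17],[0,0,0,0.34],[0,0,0,0.51],[0,0,0,0.68],[0,0,0,0.85],[0,0,0,1.02],[0,0,0,1.19],[0,0,0,1.19]]]'
python3 - <<'E'
from h import *
import pickle
p=eyes.camera("top");pickle.dump(p,open('top9.pkl','wb'));save(p,'top9.png')
p=eyes.camera("scene");im=p["image"];pickle.dump(p,open('sc9.pkl','wb'));save(p,'sc9.png')
s=sensors.get_state();print(s["t"],s["grip_width"],s["ee_pos"],s["ee_rot"],s["contact_force"],s["q"])
E
```

```text
t: 12.55
ee_pos: [0.5398, -0.262, 0.2286]
ee_rot: [[0.214, 0.977, -0.0], [0.977, -0.214, 0.0], [0.0, -0.0, -1.0]]
contact_force: [1.3, 1.0, -2.3]
grip_width: 0.0765
t: 13.55
ee_pos: [0.5404, -0.2596, 0.2285]
ee_rot: [[0.985, 0.173, -0.0], [0.173, -0.985, 0.0], [-0.0, -0.0, -1.0]]
contact_force: [-0.2, -0.7, -2.6]
grip_width: 0.0764
13.65 0.07640064796947098 [ 0.5404196  -0.25965365  0.22867647] [[ 9.84402725e-01  1.75929386e-01 -3.53907119e-04]
 [ 1.75929462e-01 -9.84402756e-01  1.94203140e-04]
 [-3.14221104e-04 -2.53436790e-04 -9.99999919e-01]] [ 0.49815516  0.31049184 -2.0989151 ] [-2.78900640e+01  1.25425219e+01  1.11133978e+02  4.19622577e-04
  5.63466272e+01  5.19769536e+01]
```

View pics/sc9.png

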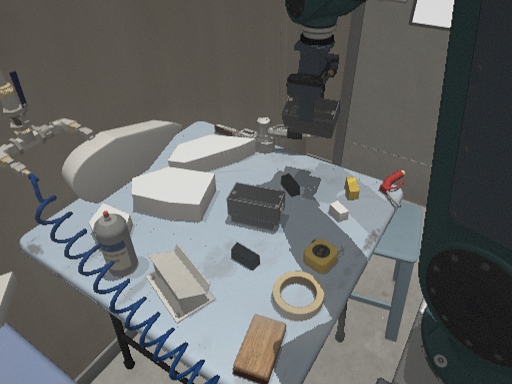

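View pics/top9.png

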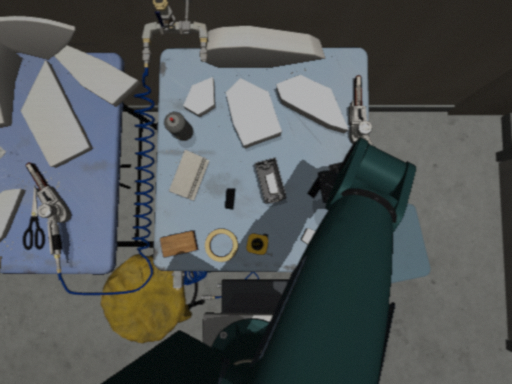

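```bash
python3 -m jog '[[[0,0,60,0],[0,0,110,0],[0,0,140,0],[0,0,146,0],[0,0,146,0]]]' 255 20
python3 -m jog '[[[0,0,4,0],[0,0,8,0],[0,0,8,0]]]' 
python3 - <<'E'
from h import *
import pickle
p=eyes.camera("scene");im=p["image"];pickle.dump(p,open('sc10.pkl','wb'))
cv2.imwrite('pics/sc10.png',cv2.resize(cv2.cvtColor(im[100:240,240:400],cv2.COLOR_RGB2BGR),None,fx=4.2,fy=4.2,interpolation=cv2.INTER_CUBIC))
s=sensors.get_state();print(s["t"],s["grip_width"],s["ee_pos"],s["contact_force"])
E
```

```text
t: 14.28
ee_pos: [0.5409, -0.2599, 0.0835]
ee_rot: [[0.985, 0.173, 0.0], [0.173, -0.985, -0.0], [0.0, 0.0, -1.0]]
contact_force: [-1.1, -0.4, -0.8]
grip_width: 0.0772
t: 14.65
ee_pos: [0.5405, -0.2597, 0.0751]
ee_rot: [[0.985, 0.172, 0.0], [0.172, -0.985, -0.0], [0.0, 0.0, -1.0]]
contact_force: [0.3, -1.3, -2.2]
grip_width: 0.0772
14.7 0.0770335728124159 [ 0.54062135 -0.2597625   0.07516346] [-0.21939305 -1.559119   -2.45060417]
```

View pics/sc10.png

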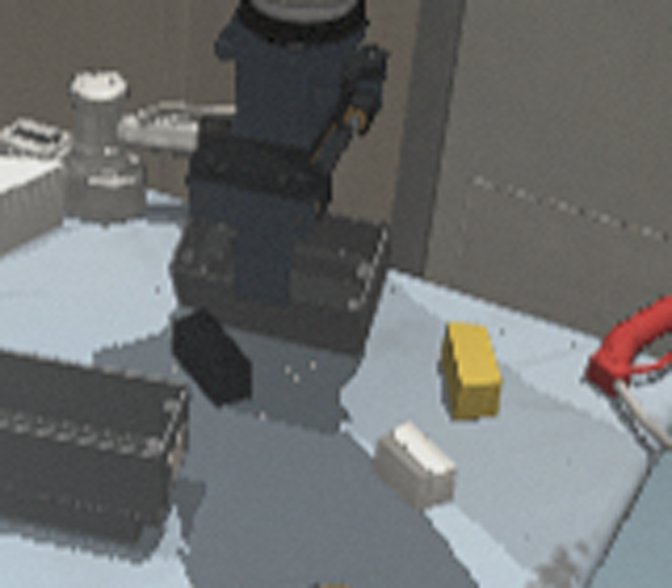

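```bash
python3 -m jog '[[[0,0,3,0],[0,0,3,0]]]' 
python3 -m jog '[[[0,0,3,0],[0,0,3,0]]]' 
```

```text
t: 14.95
ee_pos: [0.5415, -0.2607, 0.0736]
ee_rot: [[0.985, 0.172, 0.002], [0.172, -0.985, -0.002], [0.001, 0.002, -1.0]]
contact_force: [-6.1, -2.8, 18.0]
grip_width: 0.0773
t: 15.2
ee_pos: [0.5425, -0.2624, 0.0718]
ee_rot: [[0.985, 0.172, 0.004], [0.172, -0.985, -0.004], [0.003, 0.005, -1.0]]
contact_force: [-8.6, -12.8, 27.3]
grip_width: 0.0767
```

```bash
python3 -m jog '[[[0,0,-3,0],[0,0,-3,0]]]' 
python3 -m jog '[[[0,0,0,0],[0,0,0,0],[0,0,0,0],[0,0,0,0]]]' 0 20
python3 - <<'E'
from h import *
import pickle
p=eyes.camera("wrist");save(p,'w11.png');pickle.dump(p,open('w11.pkl','wb'))
p=eyes.camera("scene");im=p["image"];pickle.dump(p,open('sc11.pkl','wb'))
cv2.imwrite('pics/sc11.png',cv2.resize(cv2.cvtColor(im[100:240,240:400],cv2.COLOR_RGB2BGR),None,fx=4.2,fy=4.2,interpolation=cv2.INTER_CUBIC))
s=sensors.get_state();print(s["t"],s["grip_width"],s["ee_pos"],s["contact_force"])
E
```

```text
t: 15.45
ee_pos: [0.5406, -0.2599, 0.0722]
ee_rot: [[0.985, 0.172, 0.001], [0.172, -0.985, -0.0], [0.0, 0.0, -1.0]]
contact_force: [-0.8, -2.3, 4.4]
grip_width: 0.0766
t: 15.95
ee_pos: [0.5404, -0.2596, 0.0718]
ee_rot: [[0.985, 0.172, -0.0], [0.172, -0.985, 0.0], [-0.0, -0.0, -1.0]]
contact_force: [0.3, -0.1, 0.0]
grip_width: 0.0912
16.05 0.09153164031090284 [ 0.54045871 -0.25964365  0.07187825] [-0.01121293  0.34209547 -0.10310011]
```

View pics/sc11.png

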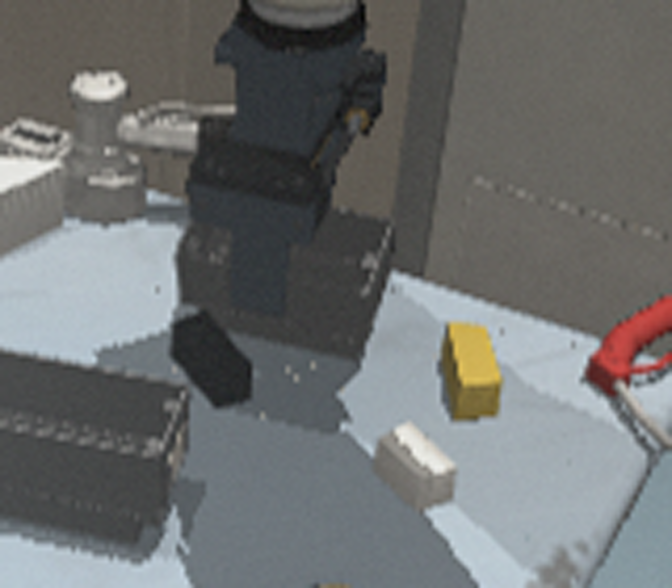

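View pics/w11.png

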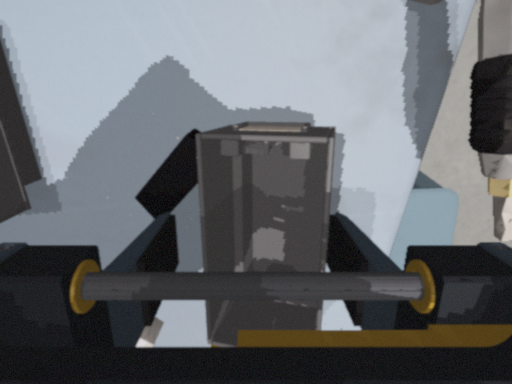

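```bash
python3 -m jog '[[[0,0,-40,0],[0,0,-100,0],[0,0,-150,0],[0,0,-160,0],[0,0,-160,0]]]' 
python3 - <<'E'
from h import *
import pickle
p=eyes.camera("wrist");save(p,'w12.png');pickle.dump(p,open('w12.pkl','wb'))
for t in ["rack_bin_centre","rack_bin_front","rack_bin_foot"]:
    for r in eyes.spot_point(p,t)[:2]: print(t,np.round(r["at"],4),round(r["score"],2),np.round(proj(p,r["at"])))
p=eyes.camera("scene");im=p["image"];pickle.dump(p,open('sc12.pkl','wb'))
cv2.imwrite('pics/sc12.png',cv2.resize(cv2.cvtColor(im[100:240,240:400],cv2.COLOR_RGB2BGR),None,fx=4.2,fy=4.2,interpolation=cv2.INTER_CUBIC))
s=sensors.get_state();print(s["t"],s["grip_width"],s["ee_pos"],s["contact_force"])
E
```

```text
t: 16.68
ee_pos: [0.5405, -0.2597, 0.2321]
ee_rot: [[0.985, 0.172, 0.001], [0.172, -0.985, -0.0], [0.001, 0.0, -1.0]]
contact_force: [0.1, -0.2, -0.8]
grip_width: 0.0911
rack_bin_centre [ 0.5457 -0.2857  0.0414] 0.79 [275. 171.]
rack_bin_front [ 0.6079 -0.275   0.0366] 0.73 [276. 115.]
rack_bin_foot [ 5.459e-01 -2.851e-01 -1.000e-04] 0.65 [272. 163.]
16.925 0.09130701160095812 [ 0.53992211 -0.25940502  0.23040621] [0.03480739 0.05990307 0.48168001]
```

View pics/sc12.png

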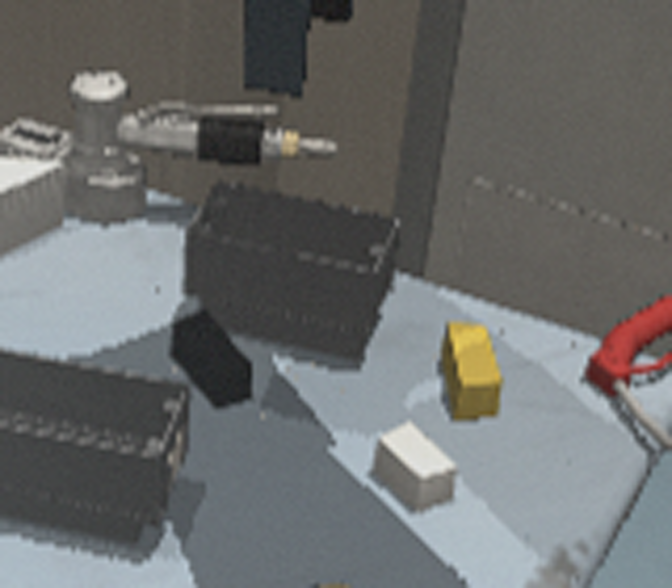

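View pics/w12.png

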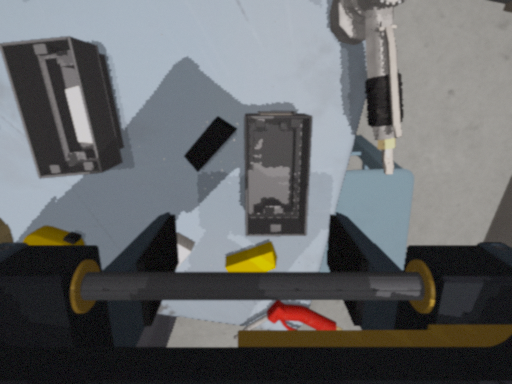

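The bin now stands upright on the table, with its front end (card holder) away from the robot. I'm enlarging both bins to measure their rims.

```bash
python3 - <<'E'
import pickle,cv2
p=pickle.load(open('w12.pkl','rb'));im=cv2.cvtColor(p["image"],cv2.COLOR_RGB2BGR)
a=cv2.resize(im[105:243,235:320],None,fx=4.3,fy=4.3,interpolation=cv2.INTER_CUBIC)
b=cv2.resize(im[30:185,0:125],None,fx=3.8,fy=3.8,interpolation=cv2.INTER_CUBIC)
cv2.imwrite('pics/w12a.png',cv2.convertScaleAbs(a,alpha=1.5));cv2.imwrite('pics/w12b.png',cv2.convertScaleAbs(b,alpha=1.5))
E
```

```text
(no output)
```

View pics/w12a.png

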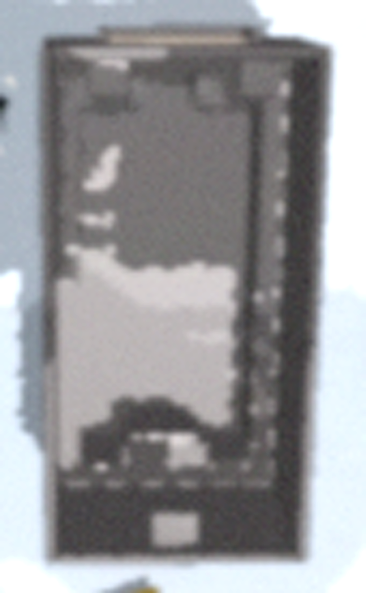

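View pics/w12b.png

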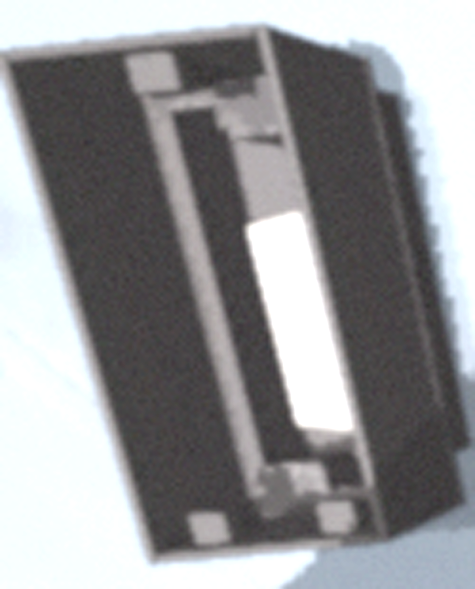

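```bash
python3 - <<'E'
from h import *
import pickle
p=pickle.load(open('w12.pkl','rb'))
for cs,k,o in [([(42,42),(328,45),(305,558),(48,556)],4.3,(235,105)),([(3,55),(268,28),(384,540),(152,560)],3.8,(0,30))]:
    W=np.array([ray(p,((c[0]+.5)/k-.5+o[0],(c[1]+.5)/k-.5+o[1]),.08) for c in cs])[:,:2]*1000
    print(np.round(W,1).tolist(),W.mean(0),[np.linalg.norm(W[i]-W[(i+1)%4]) for i in range(4)])
    a=W[0]+W[1]-W[3]-W[2]; b=W[1]+W[2]-W[0]-W[3]; print(np.degrees(np.arctan2(a[1],a[0])),np.degrees(np.arctan2(b[1],b[0])))
s=sensors.get_state();print(s["ee_pos"],s["ee_rot"])
E
```

```text
[[604.9, -240.7], [615.5, -305.3], [489.3, -328.5], [478.5, -263.3]] [ 547.06149534 -284.44172386] [np.float64(65.46284793220218), np.float64(128.24154030331354), np.float64(66.0425382371994), np.float64(128.35571806595763)]
10.281240898308042 -80.64799603885965
[[628.5, -8.1], [645.6, -71.6], [522.2, -103.2], [505.5, -40.6]] [575.44875711 -55.87427856] [np.float64(65.7811875283796), np.float64(127.40530850268784), np.float64(64.79247465853238), np.float64(127.1698690538129)]
14.576289086133741 -75.02144501969516
[ 0.53992211 -0.25940502  0.23040621] [[ 0.98510167  0.17196061 -0.00206117]
 [ 0.17196313 -0.98510276  0.00111225]
 [-0.0018392  -0.00145013 -0.99999726]]
```

The rack bin is upright at (0.547, -0.2845), yaw about 10°, with its rim measuring 66 x 128 mm on the outer face (expected 68 x 130). Now I regrip across the width, deeper on the collar.

```bash
python3 -m jog '[[[2,25,50,0],[2,25,105,0],[2,25,150,0],[2,25,174,0],[2,25,174,0]]]' 0 20
python3 -m jog '[[[0,0,0,0],[0,0,0,0],[0,0,0,0],[0,0,0,0]]]' 255 20
python3 -m jog '[[[0,0,-30,0],[0,0,-80,0],[0,0,-130,0],[0,0,-160,0],[0,0,-160,0],[0,0,-160,0]]]' 
python3 - <<'E'
from h import *
import pickle
p=eyes.camera("wrist");save(p,'w13.png');pickle.dump(p,open('w13.pkl','wb'))
p=eyes.camera("scene");im=p["image"];pickle.dump(p,open('sc13.pkl','wb'))
cv2.imwrite('pics/sc13.png',cv2.resize(cv2.cvtColor(im[60:240,200:400],cv2.COLOR_RGB2BGR),None,fx=3.3,fy=3.3,interpolation=cv2.INTER_CUBIC))
s=sensors.get_state();print(s["t"],s["grip_width"],s["ee_pos"],s["contact_force"],s["ft_torque"])
E
```

```text
t: 17.55
ee_pos: [0.5453, -0.2832, 0.0555]
ee_rot: [[0.985, 0.172, -0.004], [0.172, -0.985, 0.002], [-0.003, -0.003, -1.0]]
contact_force: [-0.7, -0.3, 0.1]
grip_width: 0.0913
t: 18.05
ee_pos: [0.5474, -0.2843, 0.059]
ee_rot: [[0.985, 0.172, 0.001], [0.172, -0.985, -0.001], [0.001, 0.001, -1.0]]
contact_force: [-1.7, -0.4, 7.9]
grip_width: 0.0679
t: 18.8
ee_pos: [0.5461, -0.2836, 0.2168]
ee_rot: [[0.985, 0.172, -0.001], [0.172, -0.985, 0.001], [-0.001, -0.001, -1.0]]
contact_force: [0.1, 0.0, -1.9]
grip_width: 0.0674
18.9 0.06809129044311373 [ 0.54599719 -0.28354853  0.21628564] [ 0.02705032  0.19194233 -2.07334822] [0.01497735 0.0253956  0.0515687 ]
```

View pics/sc13.png

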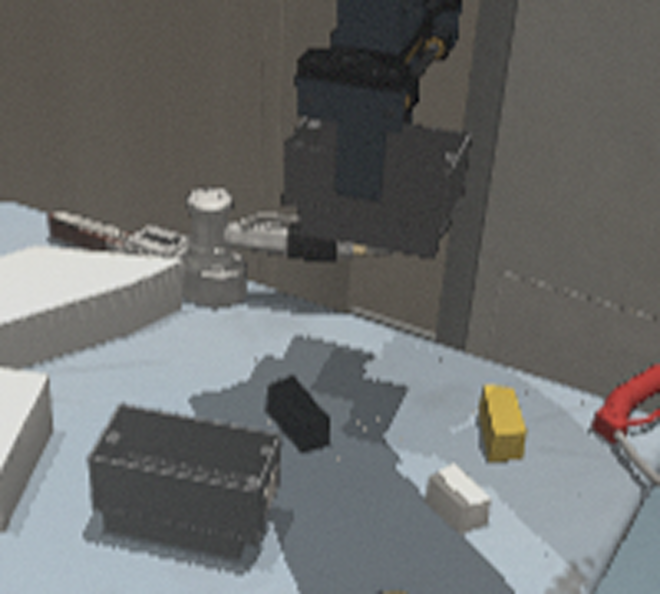

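View pics/w13.png

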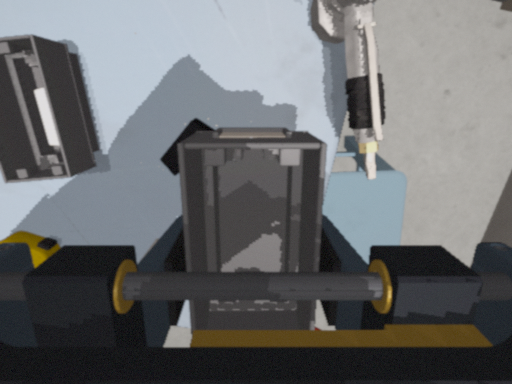

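```bash
python3 - <<'E'
from h import *
import pickle
p=pickle.load(open('w13.pkl','rb'))
s=sensors.get_state();T=s["ee_pos"];R=s["ee_rot"]
img=cv2.resize(cv2.cvtColor(p["image"][120:190,170:335],cv2.COLOR_RGB2BGR),None,fx=4.5,fy=4.5,interpolation=cv2.INTER_CUBIC);img=cv2.convertScaleAbs(img,alpha=1.8)
for a in (65,):
  for b in (-34,34):
    X=T+R@np.array([a,b,-22])/1000;q=proj(p,X);Q=(q-[170,120]+.5)*4.5;print(q,Q);cv2.circle(img,(int(Q[0]),int(Q[1])),4,(0,0,255),1)
cv2.imwrite('pics/w13c.png',img)
p=pickle.load(open('w4.pkl','rb'))
img=cv2.resize(cv2.cvtColor(p["image"][135:225,175:330],cv2.COLOR_RGB2BGR),None,fx=5,fy=5,interpolation=cv2.INTER_CUBIC);cv2.imwrite('pics/w4c.png',cv2.convertScaleAbs(img,alpha=1.5))
E
```

```text
[175.77016403 139.48878918] [28.21573812 89.9495513 ]
[327.86291766 139.438848  ] [712.63312945  89.724816  ]
```

View pics/w13c.png

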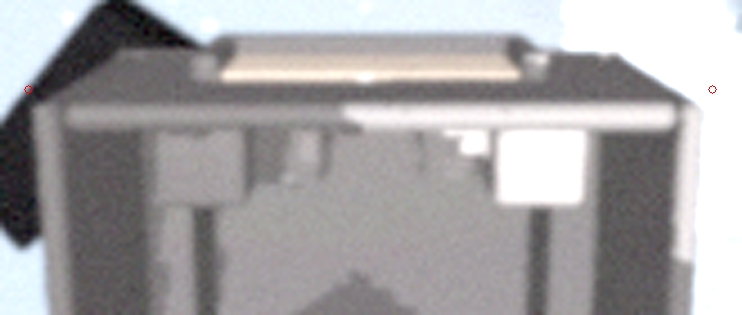

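View pics/w4c.png

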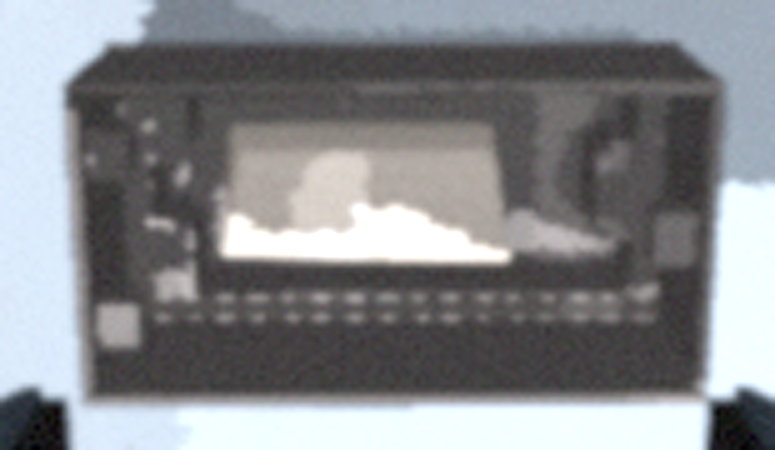

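```bash
python3 - <<'E'
from h import *
import pickle
p=pickle.load(open('w4.pkl','rb'))
cs=[(68,87),(721,82),(704,402),(87,404)]
W=np.array([ray(p,((c[0]+.5)/5-.5+175,(c[1]+.5)/5-.5+135),.08) for c in cs])[:,:2]*1000
print(np.round(W,1).tolist(),W.mean(0),[np.linalg.norm(W[i]-W[(i+1)%4]) for i in range(4)])
a=W[1]+W[2]-W[0]-W[3];b=W[2]+W[3]-W[0]-W[1]; print(np.degrees(np.arctan2(a[1],a[0])),np.degrees(np.arctan2(b[1],b[0])))
E
```

```text
[[505.5, -39.5], [627.9, -5.8], [645.8, -70.0], [522.5, -103.4]] [575.43769495 -54.67727427] [np.float64(127.05813260168622), np.float64(66.68810096878543), np.float64(127.76735818882595), np.float64(66.05746549001736)]
15.265543549036597 -74.73388724370518
```

```bash
python3 -m jog '[[[17,-55,0,-0.03],[34,-110,0,-0.06],[51,-165,0,-0.09],[64,-205,0,-0.09],[68,-220,0,-0.09],[68,-220,30,-0.09],[68,-220,55,-0.09],[68,-220,55,-0.09]]]' 
python3 - <<'E'
from h import *
import pickle
p=eyes.camera("wrist");save(p,'w14.png');pickle.dump(p,open('w14.pkl','wb'))
p=eyes.camera("scene");im=p["image"];pickle.dump(p,open('sc14.pkl','wb'))
cv2.imwrite('pics/sc14.png',cv2.resize(cv2.cvtColor(im[130:250,200:320],cv2.COLOR_RGB2BGR),None,fx=5,fy=5,interpolation=cv2.INTER_CUBIC))
a=[];
s=sensors.get_state();print(s["t"],s["grip_width"],s["ee_pos"],s["ee_rot"],s["contact_force"])
E
```

```text
t: 19.9
ee_pos: [0.5744, -0.0559, 0.1607]
ee_rot: [[0.966, 0.259, -0.004], [0.259, -0.966, 0.001], [-0.004, -0.002, -1.0]]
contact_force: [-0.1, -0.1, -2.1]
grip_width: 0.0681
20.0 0.06798585737425021 [ 0.57598821 -0.05600183  0.16311389] [[ 9.65796937e-01  2.59299124e-01 -4.89935077e-04]
 [ 2.59299172e-01 -9.65797048e-01  3.76527790e-05]
 [-4.63414519e-04 -1.63404699e-04 -9.99999879e-01]] [ 0.75941845  0.23761912 -1.6261279 ]
```

View pics/sc14.png

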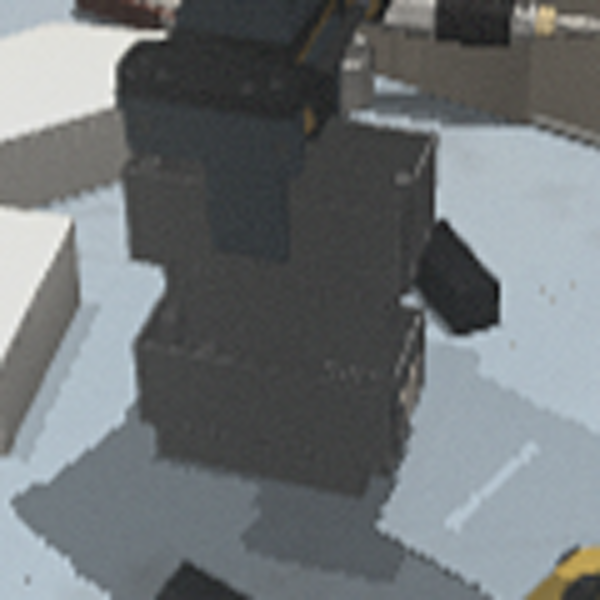

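View pics/w14.png

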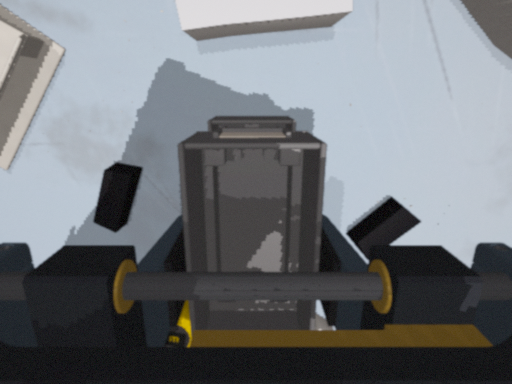

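```bash
cat > ov.py <<'E'
from h import *
import pickle,sys
def box(cx,cy,yaw,zs,hx,hy):
    c,s=np.cos(yaw),np.sin(yaw);Y=np.array([c,s]);X=np.array([s,-c])
    return [np.array([*(np.array([cx,cy])+a*hx*X+b*hy*Y),z]) for z in zs for a,b in [(-1,-1),(1,-1),(1,1),(-1,1)]]
def draw(p,boxes,o,k,w,name):
    im=cv2.resize(cv2.cvtColor(p["image"][o[1]:o[1]+w,o[0]:o[0]+w],cv2.COLOR_RGB2BGR),None,fx=k,fy=k,interpolation=cv2.INTER_CUBIC);im=cv2.convertScaleAbs(im,alpha=1.5)
    for b,col in boxes:
        P=[((proj(p,X)-o+.5)*k).astype(int) for X in b]
        for g in (P[:4],P[4:]):
            if g: cv2.polylines(im,[np.array(g)],True,col,1)
        for i in range(4): cv2.line(im,tuple(map(int,P[i])),tuple(map(int,P[i+4])),col,1)
    cv2.imwrite(name,im)
E
python3 - <<'E'
from ov import *
p=pickle.load(open('sc14.pkl','rb'))
T=np.array([.5755,-.0558,.162])
y=np.radians(15.05)
b1=box(T[0],T[1],y,(T[2]+.022,T[2]-.028),.034,.065)
b1b=box(T[0],T[1],y,(T[2]-.028,T[2]-.058),.028,.059)
b2=box(.5753,-.0550,y,(.08,.03),.034,.065)
draw(p,[(b1,(0,0,255)),(b2,(0,255,0)),(b1b,(255,255,0))],(205,145),6.5,100,'pics/ov14.png')
E
```

```text
(no output)
```

View pics/ov14.png

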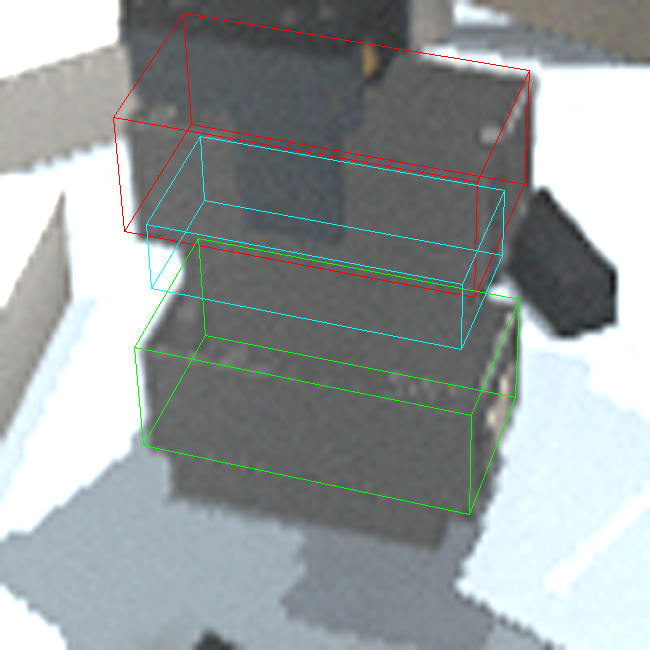

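```bash
python3 - <<'E'
from ov import *
p=pickle.load(open('sc14.pkl','rb'))
im=cv2.resize(cv2.cvtColor(p["image"][150:225,210:295],cv2.COLOR_RGB2BGR),None,fx=8,fy=8,interpolation=cv2.INTER_CUBIC)
cv2.imwrite('pics/sc14z.png',cv2.convertScaleAbs(im,alpha=1.9))
p=pickle.load(open('w14.pkl','rb'))
im=cv2.resize(cv2.cvtColor(p["image"][105:185,170:335],cv2.COLOR_RGB2BGR),None,fx=4.5,fy=4.5,interpolation=cv2.INTER_CUBIC);im=cv2.convertScaleAbs(im,alpha=1.8)
T=np.array([.5760,-.0560,.1631]);c,s=np.cos(np.radians(15.05)),np.sin(np.radians(15.05))
for b in (-34,34):
    X=T+np.array([c,s,0])*.065+np.array([s,-c,0])*b/1000+[0,0,.022];Q=(proj(p,X)-[170,105]+.5)*4.5;print(Q);cv2.circle(im,(int(Q[0]),int(Q[1])),3,(0,0,255),1)
cv2.imwrite('pics/w14z.png',im)
E
```

```text
[ 24.33109003 146.17679584]
[726.67466452 145.91884884]
```

View pics/sc14z.png

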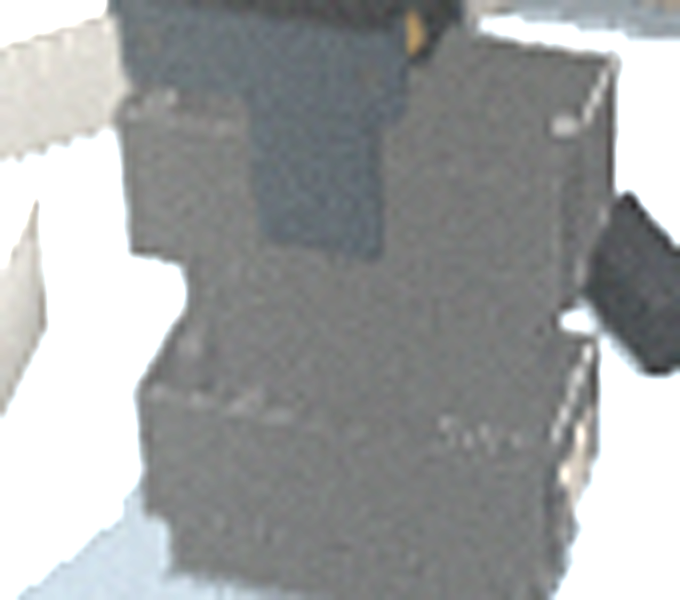

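View pics/w14z.png

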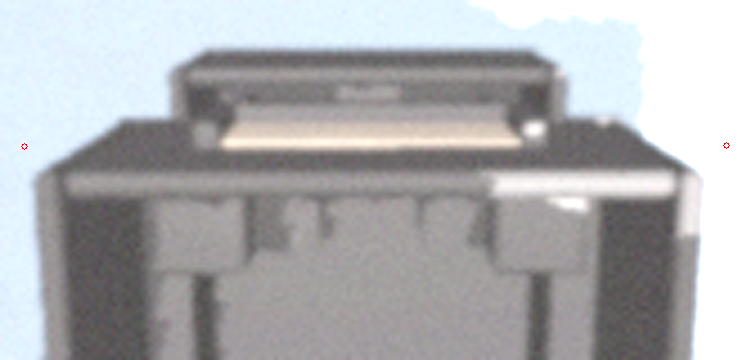

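```bash
python3 - <<'E'
from ov import *
p=pickle.load(open('sc14.pkl','rb'));y=np.radians(15.05)
def z8(X): return np.round((proj(p,X)-[210,150]+.5)*8,0)
for name,c,zt in [('held',(.5755,-.0558),.184),('table',(.5753,-.0550),.08)]:
    b=box(*c,y,(zt,zt-.05),.034,.065)
    e=box(c[0]-.00966,c[1]-.00259,y,(zt,zt-.05),.034,.065)
    print(name,[z8(X).tolist() for X in b]); print(' 10mm -toolx',[z8(X).tolist() for X in e])
# camera-tool consistency
for f,T in [('w13.pkl',(.5461,-.2836,.2165)),('w14.pkl',(.5755,-.0558,.162))]:
    q=pickle.load(open(f,'rb'));E=np.array(q["extrinsics"]);print(f,np.round(E[:3,:3]@np.array(T)+E[:3,3],4), np.round(E[:3,:3],3).tolist(), np.diag(q["mtx"]))
for f in ['w5.pkl','w1.pkl','w4.pkl','w12.pkl']:
    q=pickle.load(open(f,'rb'));E=np.array(q["extrinsics"]);print(f,np.round(-E[:3,:3].T@E[:3,3],4))
E
```

```text
held [[548.0, 184.0], [611.0, 47.0], [186.0, -24.0], [100.0, 104.0], [544.0, 327.0], [606.0, 187.0], [195.0, 114.0], [113.0, 245.0]]
 10mm -toolx [[584.0, 191.0], [645.0, 53.0], [218.0, -18.0], [133.0, 110.0], [579.0, 333.0], [638.0, 193.0], [226.0, 119.0], [145.0, 251.0]]
table [[540.0, 471.0], [600.0, 328.0], [204.0, 253.0], [125.0, 387.0], [538.0, 593.0], [595.0, 449.0], [212.0, 373.0], [137.0, 508.0]]
 10mm -toolx [[573.0, 478.0], [631.0, 334.0], [234.0, 259.0], [156.0, 393.0], [570.0, 600.0], [625.0, 455.0], [241.0, 379.0], [167.0, 515.0]]
w13.pkl [-0.      0.0329  0.1776] [[0.172, -0.985, -0.002], [-0.942, -0.165, 0.292], [-0.288, -0.049, -0.956]] [308.44672346 308.44672346   1.        ]
w14.pkl [1.000e-04 3.230e-02 1.757e-01] [[0.259, -0.966, -0.003], [-0.923, -0.248, 0.295], [-0.285, -0.074, -0.956]] [308.44672346 308.44672346   1.        ]
w5.pkl [0.5123 0.2138 0.3723]
w1.pkl [ 0.5309 -0.2234  0.3851]
w4.pkl [0.5513 0.0258 0.3782]
w12.pkl [ 0.6224 -0.2455  0.3921]
```

```bash
python3 -m jog '[[[1,-1,10,0],[1,-1,20,0],[1,-1,20,0],[1,-1,20,0]]]' 
python3 -m jog '[[[0,0,4,0],[0,0,4,0],[0,0,4,0]]]' 
python3 - <<'E'
from h import *
import pickle
p=eyes.camera("scene");im=p["image"];pickle.dump(p,open('sc15.pkl','wb'))
im=cv2.resize(cv2.cvtColor(p["image"][150:225,210:295],cv2.COLOR_RGB2BGR),None,fx=8,fy=8,interpolation=cv2.INTER_CUBIC)
cv2.imwrite('pics/sc15z.png',cv2.convertScaleAbs(im,alpha=1.9))
s=sensors.get_state();print(s["t"],s["grip_width"],s["ee_pos"],s["contact_force"],s["ft_torque"])
E
```

```text
t: 20.5
ee_pos: [0.5767, -0.0544, 0.143]
ee_rot: [[0.966, 0.26, -0.0], [0.26, -0.966, -0.0], [-0.0, 0.0, -1.0]]
contact_force: [1.0, 0.9, -1.6]
grip_width: 0.068
t: 20.88
ee_pos: [0.5767, -0.0543, 0.139]
ee_rot: [[0.966, 0.26, 0.0], [0.26, -0.966, -0.0], [0.0, 0.0, -1.0]]
contact_force: [0.4, 0.7, -1.2]
grip_width: 0.0683
20.925 0.06818034283746803 [ 0.57666132 -0.05434258  0.13900239] [-0.58994381 -0.21371639 -2.04856554] [-0.03366674  0.02334528 -0.03306711]
```

View pics/sc15z.png

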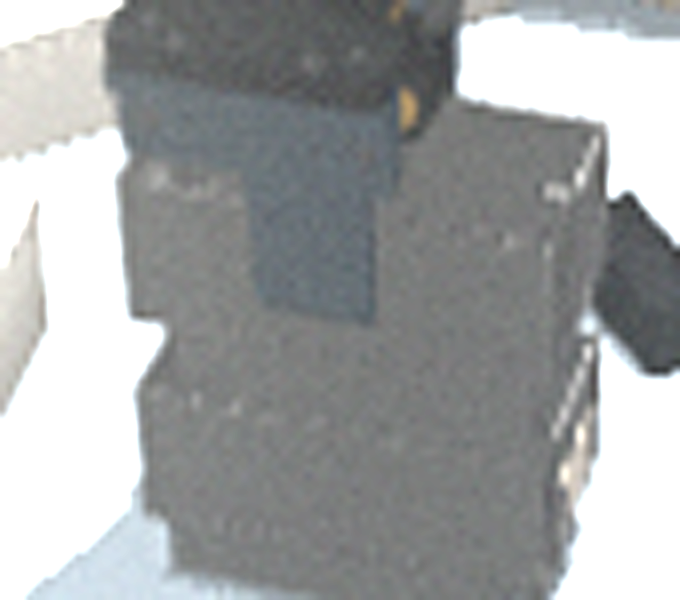

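The held bin now shows the same residuals in the scene view as the table bin, so they are centred on each other within about 1 mm. I'm lowering in small steps.

```bash
python3 -m jog '[[[0,0,2,0],[0,0,4,0],[0,0,4,0]]]' 
python3 -m jog '[[[0,0,2,0],[0,0,2,0]]]' 
```

```text
t: 21.3
ee_pos: [0.5765, -0.0543, 0.1347]
ee_rot: [[0.966, 0.26, -0.0], [0.26, -0.966, 0.0], [-0.0, -0.0, -1.0]]
contact_force: [0.4, 0.4, -1.6]
grip_width: 0.0681
t: 21.55
ee_pos: [0.5767, -0.0543, 0.133]
ee_rot: [[0.966, 0.26, 0.0], [0.26, -0.966, -0.0], [0.0, 0.0, -1.0]]
contact_force: [-0.9, -0.7, 0.4]
grip_width: 0.0679
```

```bash
python3 -m jog '[[[0,0,1,0],[0,0,1,0]]]' 
python3 - <<'E'
from h import *
import pickle
p=eyes.camera("scene");im=p["image"];pickle.dump(p,open('sc16.pkl','wb'))
im=cv2.resize(cv2.cvtColor(p["image"][150:225,210:295],cv2.COLOR_RGB2BGR),None,fx=8,fy=8,interpolation=cv2.INTER_CUBIC)
cv2.imwrite('pics/sc16z.png',cv2.convertScaleAbs(im,alpha=1.9))
s=sensors.get_state();print(s["t"],s["grip_width"],s["ee_pos"],s["contact_force"],s["ft_torque"])
E
```

```text
t: 21.8
ee_pos: [0.5769, -0.0544, 0.1329]
ee_rot: [[0.966, 0.26, 0.0], [0.26, -0.966, -0.0], [0.0, 0.0, -1.0]]
contact_force: [-7.4, 0.1, 15.1]
grip_width: 0.068
21.85 0.06799084387884272 [ 0.57686827 -0.05439838  0.13290462] [-6.76507823  0.71564789 16.17463207] [0.15857538 1.21300359 0.02985913]
```

View pics/sc16z.png

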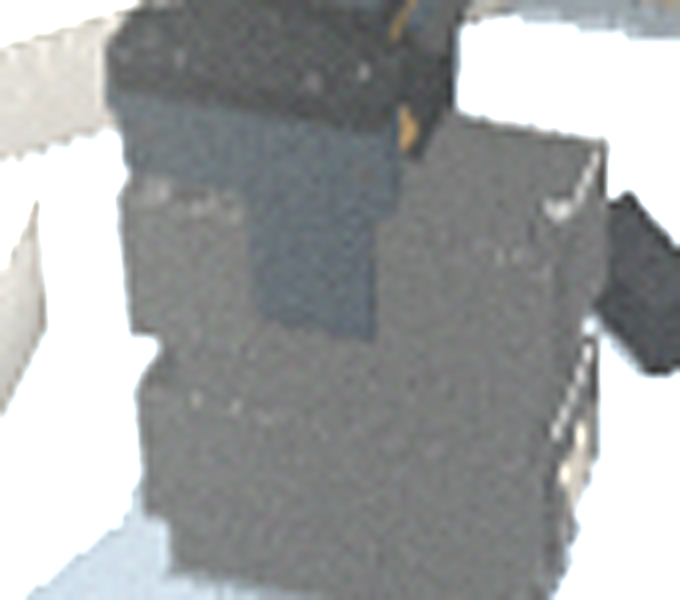

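It is in contact at the expected seating height (TCP 0.133 m, so the underside is at about 75 mm). Releasing.

```bash
python3 -m jog '[[[0,0,-1,0],[0,0,-1,0]]]' 
python3 -m jog '[[[0,0,-1,0],[0,0,-1,0],[0,0,-1,0],[0,0,-1,0]]]' 0 20
python3 -m jog '[[[0,0,-20,0],[0,0,-60,0],[0,0,-110,0],[0,0,-150,0],[0,0,-150,0]]]' 
python3 - <<'E'
from h import *
import pickle
p=eyes.camera("wrist");pickle.dump(p,open('w17.pkl','wb'));save(p,'w17.png')
for t in ["rack_bin_centre","rack_bin_front","rack_bin_foot","table_bin"]:
    for r in eyes.spot_point(p,t)[:2]: print(t,np.round(r["at"],4),round(r["score"],2),np.round(proj(p,r["at"])))
p=eyes.camera("scene");im=p["image"];pickle.dump(p,open('sc17.pkl','wb'))
for t in ["rack_bin_centre","rack_bin_front","rack_bin_foot","table_bin"]:
    for r in eyes.spot_point(p,t)[:2]: print(t,np.round(r["at"],4),round(r["score"],2),np.round(proj(p,r["at"])))
im=cv2.resize(cv2.cvtColor(p["image"][150:225,210:295],cv2.COLOR_RGB2BGR),None,fx=8,fy=8,interpolation=cv2.INTER_CUBIC)
cv2.imwrite('pics/sc17z.png',cv2.convertScaleAbs(im,alpha=1.9))
s=sensors.get_state();print(s["t"],s["grip_width"],s["ee_pos"],s["contact_force"],s["ft_torque"])
E
```

```text
t: 22.1
ee_pos: [0.5767, -0.0544, 0.133]
ee_rot: [[0.966, 0.26, 0.0], [0.26, -0.966, -0.0], [0.0, 0.0, -1.0]]
contact_force: [-1.3, 0.8, 3.0]
grip_width: 0.0679
t: 22.6
ee_pos: [0.5767, -0.0543, 0.1339]
ee_rot: [[0.966, 0.26, 0.0], [0.26, -0.966, 0.0], [0.0, -0.0, -1.0]]
contact_force: [0.5, -0.1, -0.6]
grip_width: 0.0915
t: 23.22
ee_pos: [0.5782, -0.0546, 0.2887]
ee_rot: [[0.966, 0.26, 0.007], [0.26, -0.966, -0.001], [0.006, 0.003, -1.0]]
contact_force: [1.1, 1.1, -0.2]
grip_width: 0.0913
rack_bin_centre [ 0.5775 -0.0548  0.1131] 0.74 [252. 176.]
rack_bin_front [ 0.6344 -0.0419  0.1115] 0.9 [254. 123.]
rack_bin_foot [ 0.5717 -0.057   0.0726] 0.74 [252. 173.]
rack_bin_foot [ 0.3745  0.2332 -0.002 ] 0.61 [ 44. 233.]
rack_bin_centre [ 0.5742 -0.0576  0.1168] 0.56 [256. 182.]
rack_bin_front [ 0.6378 -0.0363  0.1116] 0.62 [229. 180.]
rack_bin_foot [ 0.5793 -0.0547  0.0752] 0.66 [254. 195.]
table_bin [ 0.5753 -0.058   0.0018] 0.77 [256. 217.]
23.725 0.09121370427437105 [ 0.5764655  -0.0543124   0.28342925] [ 0.13274654 -0.28098814  1.2274498 ] [-0.02023012  0.02992303 -0.03555204]
```

View pics/sc17z.png

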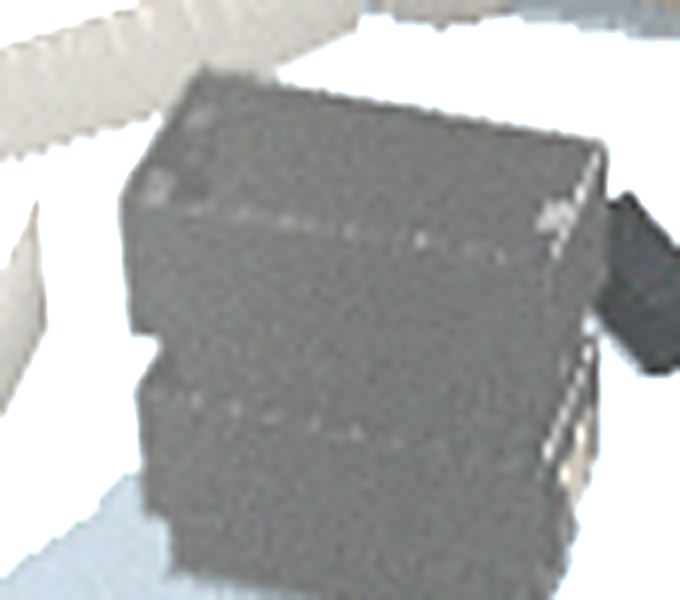

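View pics/w17.png

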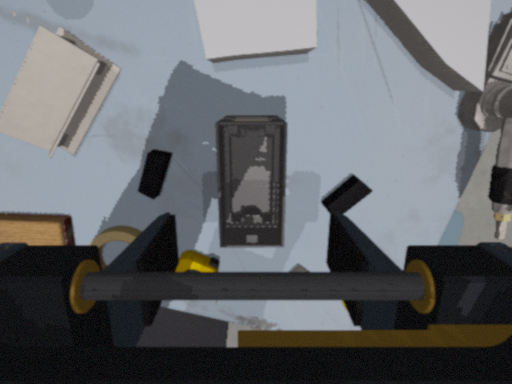

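```bash
python3 - <<'E'
from ov import *
p=pickle.load(open('sc17.pkl','rb'));y=np.radians(15.05);c=(.5755,-.0550)
b1=box(*c,y,(.154,.104),.033,.064);b2=box(*c,y,(.08,.03),.033,.064)
draw(p,[(b1,(0,0,255)),(b2,(0,255,0))],(205,145),7,85,'pics/ov17.png')
E
```

```text
(no output)
```

View pics/ov17.png

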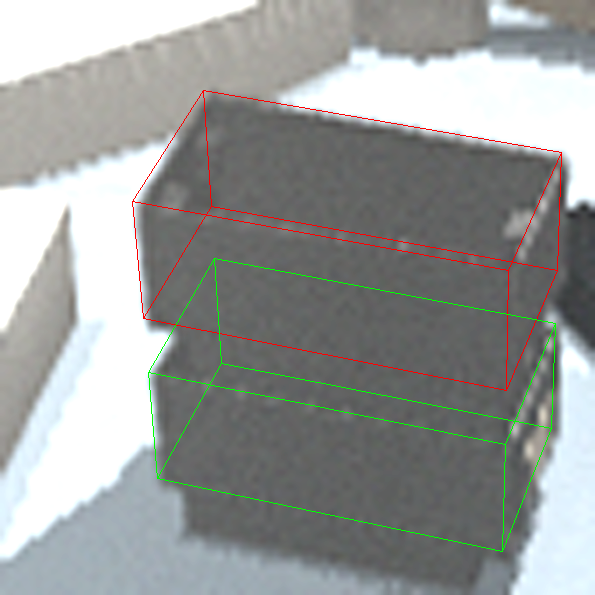

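Both outlines are offset by the same small calibration shift, so the upper bin is level, centred and at 74 mm. I never went near the bystanders. Handing in.

```bash
python3 -c "
from station import robot
print(robot.close_job())"
```

```text
the job is handed in; nothing more can be done
None
```

The job is done and handed in at about 24 s of the 61 s allowed. The interface gave no verdict.

- **Foam:** I put the longer white offcut in the table bin. The wrist picture showed it lying flat there before I stacked the second bin.
- **Rack bin:** I could only grip it tilted, because the tool can't lean. Even at 60 N the jaws did not square it up (76 mm opening instead of 68 mm). I carried it to a free patch of table, turned it on the way, and let it fall upright. Then I regripped it square at 68 mm and set it on the table bin, card end away from the robot.
- **Last checks:** Contact came with the underside at about 75 mm. After release, the outline for a level bin at 74 mm matched the scene picture with the same small calibration offset as the lower bin. The networks put the upper bin's foot at 73 to 75 mm and within about 4 mm of the lower bin's centre, which is their stated accuracy.
- **Not confirmed:**
  - The foam is hidden under the upper bin, so I did not see it again after stacking.
  - I did not measure the bystanders at the end. None showed as moved in the pictures, and the arm kept clear of them.

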